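Re-index the sample slide and load it

ROBOT

A 6-joint arm with a two-finger parallel gripper is mounted at the origin on a cart in front of the work surface, level with it; the furniture and walls round the work are solid. World frame = base frame: x ahead of the robot, y to its left, z up, the work surface at z = 0. Lengths are in m, angles in rad, forces in N, time in s.
With the tool pointing down it reaches from about 0.35 to 0.975 m from the base axis. Payload 4.9 kg.
Tool frame: the origin (TCP) lies midway between the tips of the shut fingers; the grasp point (between the pads) lies 19 mm behind it; x points along the fingers, y is the direction in which the jaws open and shut, and the axes are right-handed (so a half turn about x gives the same grasp; the last joint's range is limited). The gripper opens to 85 mm and grips with 20 to 120 N. Pads are 22 mm wide; open, the fingers measure 114 mm over their backs; the gripper's body (76 mm by 85 mm) begins 54 mm behind the grasp point. The pads swing forward as they close: fully open they stand 13 mm farther back than shut.
Start: joints at [1.103, 0.053, 1.613, -0, 1.476, -0.119], TCP at [0.214, 0.587, 0.203] pointing down, gripper open.
Joint ranges: [-3.01, 3.01], [-1.01, 2.22], [0.06, 2.58], [-1.02, 4.17], [0.09, 2.62], [-3.14, 3.14]. Speed limits (rad/s): [2.57, 2.57, 3.14, 3.14, 3.14, 3.14].

INTERFACE

Orientations are given as a unit quaternion [w, x, y, z].
In Python, from plant import manip gives the robot as it stands.
- The arm moves only by the tool send_rows, never from a script. Its argument "motion" is a list that holds one entry, the list of rows, each a list of 6 numbers: the shift along the world's x, y, z in cm, then the turn, a rotation vector about the world's x, y, z in rad. A call has 1 to 12 rows; each row shifts and turns the commanded pose from where the row before left it; what a row does not reach is not made up. A row lasts 1/12 s, in which the tool goes at most 41.7 mm and 7.16 degrees, less where a joint would pass 70% of its speed; a pose out of reach is approached as far as the arm can. A call with a gripper value outside its range is refused whole. "fingers" is the closure, from 0 (fully open) to 1 (shut), set as the call begins (left out, the last holds). The fingers move at their own pace and stop on an object; the grip force is fixed at half the most. Time passes only in rows, so rows that do not move let the fingers close. It gives the time, the measured TCP pose, the force and the opening at its end, in the units of the state.
- manip.state(): the state, without advancing time (a new reading comes with each control period).
- manip.grab_frame(name): name is "scene" or "top" or "wrist"; returns the picture (420x560x3 uint8, red, green, blue); there is no depth.
- manip.calibration(name): a dict with "mtx" (3x3 intrinsics, pixels), "cam_to_world" (4x4, takes a point from camera to world coordinates); the wrist camera has in their place "hand_eye" (4x4, takes a point from camera to tool coordinates, whose origin is the TCP and whose axes are the tool frame's). Camera axes: x right, y up, looking along -z (the intrinsics and any distortion apply to the point x, -y, -z); pixel columns grow to the right and rows downward; lengths in m; the calibration is good to about 2 mm. A picture is of the moment at which its call begins: read the wrist's pose just before it. calibration takes no time and is no camera call.
- manip.job_done(): hands the job in, once; it reports no verdict.
Trained networks look in the newest picture that a camera, given by its name, has taken for a name from the list of things; names that differ only in an ending like _2 or _b are one class to them, and where a whole thing is asked for, a point or a joint stands for the part that bears it (a point fixed in the world has none). Each returns a list of dicts, best first, with "confidence" (0 to 1); they miss things now and then, are a little off and sometimes report something else, mostly with a low value. They report only what shows in the picture. A call takes as long as a camera call. They do not tell look-alikes from the thing itself.
- manip.boxes_of(query, camera): "centre" ([x, y, z] in m, in the coordinates of the camera as it stood for that picture, good to about 4 mm: the middle of the surface that is visible of it).
- manip.trace(query, camera): "region" (420x560 bool, what is visible of it).
- manip.landmark_of(query, camera): "centre" ([x, y, z] in m, in the coordinates of the camera as it stood for that picture, good to about 4 mm: a listed point, or the origin of a listed thing).
The state is a dict: "time": time; "joint_pos": joint angles; "joint_vel": joint speeds; "joint_efforts": joint torques, N m; "tool_pos": TCP position; "tool_rot": TCP orientation; "contact_force": force on the tool from outside, world axes, zero at the start; "ft_torque": the same for the moment, N m; "gripper_width": opening from 0.0 (shut) to 1.0 (fully open).
Only numpy, scipy, OpenCV 4.12 (cv2) and the standard library are available. Lean on these libraries where they do the work, as an engineer would, in place of code of your own. Each camera call takes 0.05 s, during which the arm holds its last target.

TASK

Get the indexing slide ready for the next sample. Take the spanner off the rails and lay it flat in the grey tool tray; only then pull up the black plunger knob, slide the blue sledge to the hole with the green tag and let the plunger snap fully home there; then stand the blue-capped bottle upright in the sledge's square nest, leaving all the other things where they stand.

Things in the scene. Friction and masses are not known exactly. Their poses are not given: they have to be found in the camera images.
- sledge (a joint): position (m) of the blue sledge along the slide: 0 in the middle hole, where it starts, and growing along the slide's own +y. The slide has five holes 66 mm apart: at -0.132, -0.066, 0, 0.066 and 0.132; travel ends at +-0.136. With the pin in a hole the sledge is locked (about 1.5 mm of play each way); with the pin pulled it slides with about 2 N of friction.
- plunger (a joint): lift (m) of the spring plunger: 0 = pin fully down in a hole, at most 0.016 (hard stop). Spring 7 N at 0, 12 N at the top. The pin (10 mm thick, round tip) clears the rail above 0.008; between holes a released pin rests on the rail at about 0.008 and drops in as the sledge comes over a hole (13 mm wide). Pull to 0.011 to 0.014 to move.
- knob_grip (a point): centre of the grip part of the sledge's black plunger knob: an upright cylinder 25 mm across, 23 mm high, with a 35 mm wide, 8 mm thick cap on top; it rises and travels with the plunger. Plunger down: 72 mm above the bench, 12 mm above the grip's lower end, 31 mm above the sledge plate; only a 20 mm thick bushing is below it. Its y runs along the slide, its x level across it, from knob to nest.
- sledge_pin (a point): point on the pin's axis at the top of the sledge's plate (41 mm above the bench); axes as knob_grip. The sledge's plate is 50 mm long in y and reaches from 20 mm before this point to 88 mm behind it in x.
- nest (a point): centre of the floor of the square nest on the sledge, 60 mm behind the knob's axis in x, 41 mm above the bench; inside 46 x 44 mm, with walls 6 mm high; axes as knob_grip. To set something down here, close the fingers along the slide's y: the knob stands close in front.
- tag_green: green plastic tag, 18 x 34 x 10 mm, fixed on the slide's base in front of the hole to be used; origin at the centre of its underside, 10 mm above the bench, level in y with that hole and 23.5 mm in front (-x) of it; axes as slide_base. Yellow, red and blue tags like it mark the other three holes; which tag is where varies.
- slide_base: grey base plate of the indexing slide, fixed, 121 mm (x) by 340 mm (y), 10 mm thick; origin on the bench, 30 mm behind (+x of) the middle hole, y along the slide. On it, with their tops 30 mm above the bench: the index rail (24 mm wide, at x = -30 mm, under the knob) and a 14 mm guide rod at x = +34 mm; 45 mm of free space between them.
- spanner_mid (a point): middle of the steel open-ended spanner (158 mm long, along its own y; shank 12 mm wide and 4 mm thick, heads 24 mm wide and 6 mm thick), half-way up. It starts lying across rail and guide rod at the green tag, about 32 mm above the bench, its middle above the gap between rail and rod. 0.07 kg. Behind it stands the black instrument (200 mm high), its terminal posts at x = 0.62: draw the spanner back before lifting it high.
- tray_floor (a point): centre of the inner floor of the grey tool tray, 4 mm above the bench; fixed, inside 122 mm (its x) by 182 mm (its y), rim 20 mm above the bench. Its long side is its y. It stands to one side of the slide, and the bottle mat to the other; the sides swap.
- bottle_1_mid (a point): centre, half-way up, of the blue-capped white reagent bottle: body 36 mm across and 64 mm high, cap 26 mm across, 78 mm high in all, this point 39 mm above its foot; z along the bottle. Standing with two other bottles on a 3 mm black mat. About 0.11 kg.
- bottle_2: red-capped white bottle, 36 x 78 mm, on the mat, not wanted; origin under its foot.
- bottle_3: smaller tan bottle with a white cap, 30 x 57 mm, on the mat, not wanted; origin under its foot.
- timer: white timer, 66 x 66 x 19 mm, to be left alone; origin under its centre.
- tape_roll: roll of brown tape lying flat, 100 x 24 mm, to be left alone; origin under its centre.
- wash_bottle: wash bottle with red cap and spout, 195 mm high, behind the slide, to be left alone; origin under it; the 65 mm thick bottle stands 20 mm from it along its own y.
- beaker: glass beaker, 72 x 90 mm, behind the slide, to be left alone; origin under its centre.
Not all that is in view belongs to the job. Leave any pink or purple look-alike of the part that bears bottle_1_mid alone.

How it is judged:
On the way, in this order (a step that is already met when the one before it is completed fails the run):
1. the spanner lies flat in the tool tray, the sledge still locked in its middle hole (x of spanner_mid in the frame of tray_floor between -0.05 and 0.05 m and y of spanner_mid in the frame of tray_floor between -0.04 and 0.04 m and z of spanner_mid in the frame of tray_floor between -0.003 and 0.009 m and angle between the z axis of spanner_mid and the z axis of tray_floor, either way round below 0.1 rad and value of joint sledge between -0.004 and 0.004 m and value of joint plunger below 0.003 m), for 0.2 s.
2. the sledge is at the hole of the green tag with the plunger snapped home (y of sledge_pin in the frame of tag_green between -0.004 and 0.004 m and value of joint plunger below 0.002 m), for 0.2 s.
3. the blue-capped bottle stands upright in the nest (horizontal distance between bottle_1_mid and nest below 0.012 m and z of bottle_1_mid in the frame of nest between 0.034 and 0.043 m and angle between bottle_1_mid's own z axis and vertical below 0.08 rad), for 0.2 s.
At the end, for the whole second after the job is handed in: Spanner flat on the tray floor, its middle within 50 mm (x) and 40 mm (y) of the tray's; sledge within 4 mm of the green tag's hole, plunger under 2 mm from home; blue-capped bottle upright (0.08 rad) on the nest floor within 12 mm of its centre; at rest (all of step 2 and all of step 3 and x of spanner_mid in the frame of tray_floor between -0.05 and 0.05 m and y of spanner_mid in the frame of tray_floor between -0.04 and 0.04 m and z of spanner_mid in the frame of tray_floor between -0.003 and 0.009 m and angle between the z axis of spanner_mid and the z axis of tray_floor, either way round below 0.1 rad and velocity of joint sledge between -0.005 and 0.005 m/s); the robot touches nothing.
It fails at once if the sledge leaves its middle hole before the spanner is in the tool tray ((value of joint sledge above 0.012 m or value of joint sledge below -0.012 m) and horizontal distance between spanner_mid and tray_floor above 0.11 m).
It fails at once if one of the other things is shoved more than 30 mm or knocked over (distance of any of bottle_2, bottle_3, timer, tape_roll, wash_bottle, beaker from where it was at the start of the episode above 0.03 m or angle between any of bottle_2, bottle_3, timer, tape_roll, wash_bottle, beaker's own z axis and vertical above 0.5 rad).
It also fails if it takes over 72 s, if anything falls off the work surface, if the arm or the gripper's body presses on something with over 40 N, if the wrist force passes 120 N, or if a joint passes its speed limit or range.

## Working session

There is one attempt and no reset: what is moved stays moved. The work goes in short steps, Python scripts to look and compute and a tool call to move; the robot and the scene stay as the last step left them, time stands still between calls to the robot, and variables do not carry over. Pictures are saved under pics/ and viewed, and the job is handed in when it is done.

Besides the shell and the picture viewer there is one more tool, called after "Request:" as name(argument=value, ...), one argument or row to a line, values as JSON. send_rows: Moves the arm, as the interface text tells. Its arguments: {"type":"object","properties":{"motion":{"type":"array","items":{"type":"array","items":{"type":"array","items":{"type":"number"}}}},"fingers":{"type":"number"}},"required":["motion"]}

```bash
mkdir -p pics; ls
cat > h.py <<'E'
import numpy as np, cv2
from plant import manip
from scipy.spatial.transform import Rotation as R
def T():
    s=manip.state(); q=s['tool_rot']; M=np.eye(4)
    M[:3,:3]=R.from_quat([q[1],q[2],q[3],q[0]]).as_matrix(); M[:3,3]=s['tool_pos']; return M
def pose(cam):
    c=manip.calibration(cam)
    return np.array(c['cam_to_world']) if 'cam_to_world' in c else T()@np.array(c['hand_eye'])
def shot(cam,name):
    P=pose(cam); im=manip.grab_frame(cam); cv2.imwrite('pics/'+name+'.png',im[:,:,::-1]); return im,P
def w(P,c): return (P@np.r_[c,1])[:3]
def lm(q,cam,P,n=3):
    for d in manip.landmark_of(q,cam)[:n]: print(q,cam,'lm',np.round(w(P,d['centre']),4),round(d['confidence'],2))
def bx(q,cam,P,n=3):
    for d in manip.boxes_of(q,cam)[:n]: print(q,cam,'bx',np.round(w(P,d['centre']),4),round(d['confidence'],2))
def pix(cam,P,X):
    c=manip.calibration(cam); k=np.array(c['mtx']); p=np.linalg.inv(P)@np.r_[X,1]; p=k@np.array([p[0],-p[1],-p[2]]); return p[:2]/p[2]
def ray(cam,P,u,v,z):
    c=manip.calibration(cam); k=np.array(c['mtx']); d=np.linalg.inv(k)@np.array([u,v,1.]); d=P[:3,:3]@np.array([d[0],-d[1],-d[2]]); o=P[:3,3]
    return o+d*(z-o[2])/d[2]
def st():
    s=manip.state(); print(round(s['time'],2),np.round(s['tool_pos'],4),'rpy quat',np.round(s['tool_rot'],3),'F',np.round(s['contact_force'],1),'g',round(s['gripper_width'],3),'j',np.round(s['joint_pos'],2))
    t=T(); print('toolx',np.round(t[:3,0],3),'tooly',np.round(t[:3,1],3))
E
python3 - <<'E'
from h import *
st()
for c in ('scene','top'):
    im,P=shot(c,c+'0'); print(c,np.round(P,3).tolist(), {k:v for k,v in manip.calibration(c).items() if k!='cam_to_world'})
    for q in ['knob_grip','nest','tag_green','slide_base','spanner_mid','tray_floor','bottle_1_mid','sledge_pin']: lm(q,c,P)
st()
E
```

```text
pics
0.0 [0.2133 0.5867 0.2016] rpy quat [ 0.696  0.122  0.697 -0.123] F [-0.3 -0.3  0.6] g 1.002 j [ 1.1   0.05  1.61 -0.    1.48 -0.12]
toolx [-0.001 -0.002 -1.   ] tooly [ 0.342  0.94  -0.002]
scene [[0.535, 0.558, -0.634, -0.259], [-0.845, 0.369, -0.388, -0.485], [0.017, 0.743, 0.669, 0.935], [0.0, 0.0, 0.0, 1.0]] {'mtx': array([[472.60065179,   0.        , 291.35167469],
       [  0.        , 472.60065179, 212.24968253],
       [  0.        ,   0.        ,   1.        ]])}
knob_grip scene lm [0.4576 0.0041 0.0732] 0.65
nest scene lm [ 0.5177 -0.0078  0.0427] 0.94
tag_green scene lm [0.4475 0.0746 0.0119] 0.45
tag_green scene lm [ 0.6124  0.4414 -0.0008] 0.26
slide_base scene lm [0.4867 0.0016 0.0009] 0.64
spanner_mid scene lm [0.4934 0.0614 0.0306] 0.77
tray_floor scene lm [ 0.4732 -0.3897  0.0026] 0.89
bottle_1_mid scene lm [0.519  0.2329 0.0416] 0.83
bottle_1_mid scene lm [0.4957 0.4507 0.0377] 0.59
bottle_1_mid scene lm [0.4357 0.2289 0.0375] 0.57
sledge_pin scene lm [0.4562 0.0046 0.038 ] 0.86
sledge_pin scene lm [0.4458 0.0738 0.0108] 0.22
sledge_pin scene lm [ 7.267e-01 -1
[... 265 characters left out ...]
0.        ,   0.        ,   1.        ]])}
knob_grip top lm [0.4584 0.0077 0.074 ] 0.63
knob_grip top lm [ 0.4737 -0.3858  0.0032] 0.44
nest top lm [ 0.5158 -0.006   0.0426] 0.61
tag_green top lm [0.4445 0.0751 0.0116] 0.62
slide_base top lm [ 4.891e-01 -4.500e-03 -2.000e-04] 0.83
spanner_mid top lm [0.5008 0.0692 0.0296] 0.53
tray_floor top lm [0.4961 0.447  0.0428] 0.18
bottle_1_mid top lm [0.494  0.4452 0.0415] 0.67
bottle_1_mid top lm [0.4382 0.2325 0.0371] 0.67
bottle_1_mid top lm [0.5185 0.2391 0.0396] 0.64
0.9 [0.2136 0.5874 0.2029] rpy quat [ 0.696  0.123  0.696 -0.123] F [ 0.1  0.5 -0. ] g 0.996 j [ 1.1   0.05  1.61  0.    1.48 -0.12]
toolx [-0. -0. -1.] tooly [ 0.342  0.94  -0.   ]
```

View pics/scene0.png

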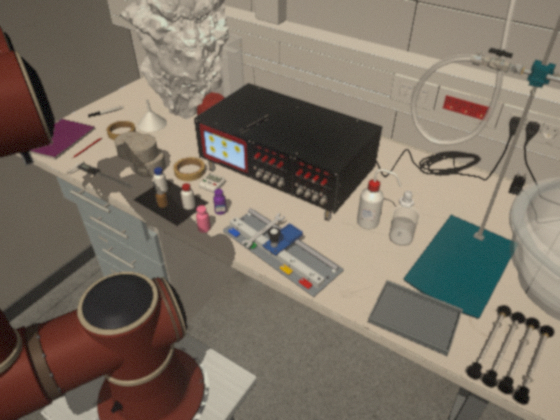

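View pics/top0.png

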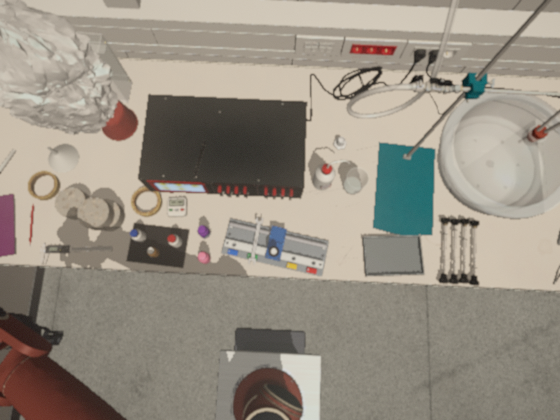

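Blue-capped bottle is far left at top (137,237), with red and tan bottles beside it on the mat. Pink (204,257) and purple (203,232) look-alikes stand just right of the mat. The spanner lies across the rails at (257,235), the sledge and knob are at (275,245), and the tray is at right (392,254). I'll move above the spanner for a wrist view.

Request:
send_rows(
  motion=[
    [[1.8, -3.4, 0, 0, 0, 0.0145], [1.8, -3.4, 0, 0, 0, 0.0145], [1.8, -3.4, 0, 0, 0, 0.0145], [1.8, -3.4, 0, 0, 0, 0.0145], [1.8, -3.4, 0, 0, 0, 0.0145], [1.8, -3.4, 0, 0, 0, 0.0145], [1.8, -3.4, 0, 0, 0, 0.0145], [1.8, -3.4, 0, 0, 0, 0.0145], [1.8, -3.4, 0, 0, 0, 0.0145], [1.8, -3.4, 0, 0, 0, 0.0145], [1.8, -3.4, 0, 0, 0, 0.0145], [1.8, -3.4, 0, 0, 0, 0.0145]],
  ],
  fingers=0.6,
)

```text
time: 1.9
tool_pos: [0.4302, 0.1776, 0.2033]
tool_rot: [0.705, 0.062, 0.704, -0.061]
contact_force: [0.2, 0.7, -0.3]
gripper_width: 0.399
```

Request:
send_rows(
  motion=[
    [[1.0, -3.0, 0, 0, 0, 0], [1.0, -3.0, 0, 0, 0, 0], [0.5, -2.5, 0, 0, 0, 0], [0, -2.0, 0, 0, 0, 0], [0, 0, 0, 0, 0, 0], [0, 0, 0, 0, 0, 0]],
  ],
)

```text
time: 2.4
tool_pos: [0.4547, 0.0738, 0.203]
tool_rot: [0.704, 0.063, 0.704, -0.062]
contact_force: [0.1, 0.2, -0.2]
gripper_width: 0.405
```

Run:
```python
from h import *
st()
c='wrist'; im,P=shot(c,'w1'); print(np.round(P,3).tolist(),manip.calibration(c))
for q in ['knob_grip','nest','tag_green','slide_base','spanner_mid','sledge_pin']: lm(q,c,P,2)
```

```text
2.4 [0.4547 0.0738 0.203 ] rpy quat [ 0.704  0.063  0.704 -0.062] F [ 0.1  0.2 -0.2] g 0.405 j [-0.   -0.36  1.98  0.    1.52 -1.4 ]
toolx [ 0.     0.001 -1.   ] tooly [0.176 0.984 0.001]
[[0.176, -0.95, -0.257, 0.39], [0.984, 0.17, 0.046, 0.086], [0.0, -0.261, 0.965, 0.374], [0.0, 0.0, 0.0, 1.0]] {'mtx': array([[295.30886293,   0.        , 281.87632416],
       [  0.        , 295.30886293, 207.13245117],
       [  0.        ,   0.        ,   1.        ]]), 'hand_eye': array([[ 5.18575937e-04,  2.60653806e-01, -9.65432196e-01,
        -1.71230790e-01],
       [ 9.99999856e-01, -2.63598248e-06,  5.36432062e-04,
         2.03084736e-04],
       [ 1.37278196e-04, -9.65432335e-01, -2.60653769e-01,
        -6.59967938e-02],
       [ 0.00000000e+00,  0.00000000e+00,  0.00000000e+00,
         1.00000000e+00]])}
knob_grip wrist lm [0.4611 0.0062 0.0744] 0.87
nest wrist lm [ 0.5148 -0.0086  0.0407] 0.91
nest wrist lm [0.4873 0.3264 0.0034] 0.47
tag_green wrist lm [0.448  0.0736 0.008 ] 0.72
slide_base wrist lm [4.916e-01 1.300e-03 3.000e-04] 0.65
spanner_mid wrist lm [0.4991 0.061  0.0322] 0.58
spanner_mid wrist lm [0.4501 0.0721 0.0094] 0.39
sledge_pin wrist lm [0.4629 0.0038 0.0439] 0.82
sledge_pin wrist lm [0.4474 0.0712 0.0051] 0.26
```

View pics/w1.png

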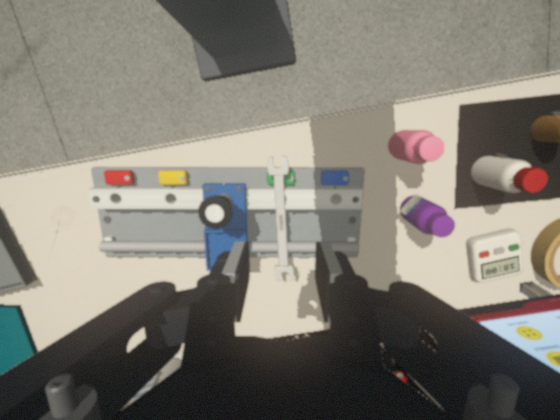

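Run:
```python
from h import *
c='wrist';im=cv2.imread('pics/w1.png');P=pose(c)
M=manip.trace('spanner_mid',c)
if M:
  m=M[0]['region'];ys,xs=np.nonzero(m);print(m.sum(),xs.min(),xs.max(),ys.min(),ys.max(),M[0]['confidence'])
  pts=np.array([ray(c,P,a,b,.034) for a,b in zip(xs,ys)])
  mu=pts.mean(0);U=np.linalg.svd(pts-mu,full_matrices=False)[2][0];s=(pts-mu)@U;print('mean',mu,'dir',U,'ext',s.min(),s.max(),'mid',mu+U*(s.min()+s.max())/2)
for u,v,z,n in [(92,168,.01,'edgeL'),(363,168,.01,'edgeR'),(277,160,.034,'sp front'),(285,280,.034,'sp back'),(278,200,.034,'shank'),(283,255,.034,'shank2'),(215,211,.091,'knobcap'),(100,248,.03,'rodL'),(360,252,.03,'rodR')]: print(n,np.round(ray(c,P,u,v,z),4))
cv2.imwrite('pics/w1c.png',cv2.resize(im[130:300,60:400],None,fx=2.3,fy=2.3,interpolation=cv2.INTER_CUBIC))
```

```text
1428 267 292 156 280 0.66
mean [0.49245648 0.06650831 0.034     ] dir [ 9.92153776e-01 -1.25023540e-01  1.05669353e-17] ext -0.07319595365976296 0.08394583985501766 mid [0.49778925 0.06583632 0.034     ]
edgeL [ 0.3967 -0.1525  0.01  ]
edgeR [0.4543 0.1767 0.01  ]
sp front [0.424  0.0749 0.034 ]
sp back [0.5756 0.058  0.034 ]
shank [0.4705 0.0677 0.034 ]
shank2 [0.5411 0.0614 0.034 ]
knobcap [0.4572 0.0071 0.091 ]
rodL [ 0.4939 -0.1633  0.03  ]
rodR [0.5555 0.1573 0.03  ]
```

View pics/w1c.png

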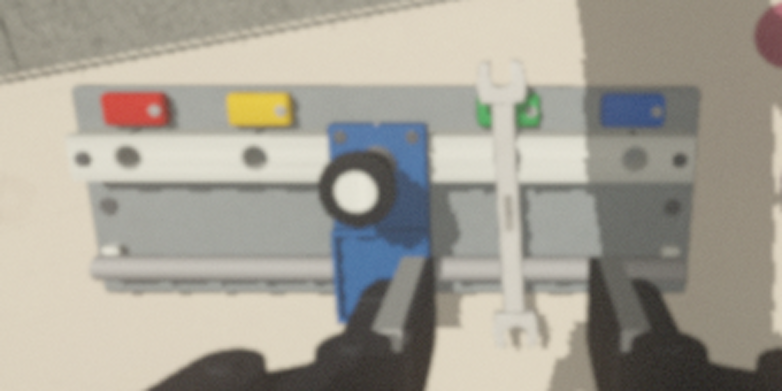

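Request:
send_rows(
  motion=[
    [[1.6, -0.3, -3.0, 0, 0, 0.025], [1.6, -0.3, -3.0, 0, 0, 0.025], [1.7, -0.3, -3.0, 0, 0, 0], [0, 0, -3.0, 0, 0, 0], [0, 0, -2.5, 0, 0, 0], [0, 0, 0, 0, 0, 0]],
  ],
)

```text
time: 3.3
tool_pos: [0.4988, 0.0657, 0.0516]
tool_rot: [0.702, 0.044, 0.71, -0.044]
contact_force: [-2.2, 0.3, 0.5]
gripper_width: 0.403
```

Run:
```python
from h import *
st()
c='wrist'; im,P=shot(c,'w2')
for q in ['knob_grip','tag_green','spanner_mid']: lm(q,c,P,2)
print(pix(c,P,T()[:3,3]))
```

```text
3.3 [0.4988 0.0657 0.0516] rpy quat [ 0.702  0.044  0.71  -0.044] F [-2.2  0.3  0.5] g 0.403 j [-0.02 -0.09  2.01 -0.    1.22 -1.46]
toolx [-0.012  0.    -1.   ] tooly [ 0.124  0.992 -0.001]
knob_grip wrist lm [0.4602 0.0036 0.0727] 0.67
tag_green wrist lm [0.4485 0.0745 0.0054] 0.87
spanner_mid wrist lm [0.4956 0.0611 0.0354] 0.95
[282.76172363 253.08491823]
```

View pics/w2.png

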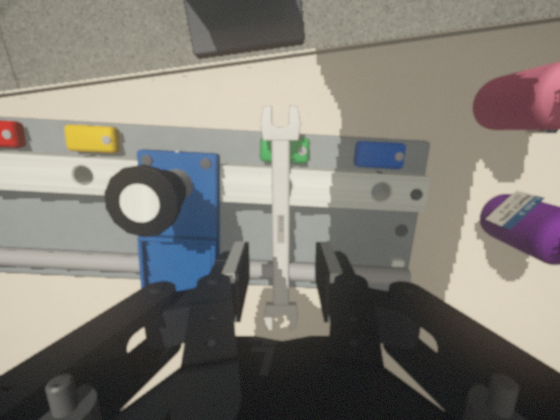

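Request:
send_rows(
  motion=[
    [[0, 0, -1.7, 0, 0, 0], [0, 0, -1.7, 0, 0, 0], [0, 0, 0, 0, 0, 0], [0, 0, 0, 0, 0, 0]],
  ],
)

```text
time: 3.83
tool_pos: [0.5042, 0.0654, 0.0252]
tool_rot: [0.706, 0.044, 0.705, -0.044]
contact_force: [-0.7, 0.7, 1.0]
gripper_width: 0.398
```

Request:
send_rows(
  motion=[
    [[0, 0, 0, 0, 0, 0], [0, 0, 0, 0, 0, 0], [0, 0, 0, 0, 0, 0], [0, 0, 0, 0, 0, 0], [0, 0, 0, 0, 0, 0], [0, 0, 0, 0, 0, 0]],
  ],
  fingers=1.0,
)

```text
time: 4.33
tool_pos: [0.5038, 0.0653, 0.0242]
tool_rot: [0.706, 0.044, 0.706, -0.044]
contact_force: [-0.0, -0.6, -0.2]
gripper_width: 0.004
```

Run:
```python
from h import *
st()
c='wrist'; im,P=shot(c,'w3'); lm('spanner_mid',c,P,2)
im,P=shot('scene','s3');cv2.imwrite('pics/s3c.png',cv2.resize(im[190:310,190:390,::-1],None,fx=4,fy=4))
```

```text
4.33 [0.5038 0.0653 0.0242] rpy quat [ 0.706  0.044  0.706 -0.044] F [-0.  -0.6 -0.2] g 0.004 j [-0.02 -0.04  2.03 -0.    1.16 -1.46]
toolx [ 0. -0. -1.] tooly [0.125 0.992 0.   ]
spanner_mid wrist lm [0.4956 0.0661 0.0352] 0.63
```

View pics/w3.png

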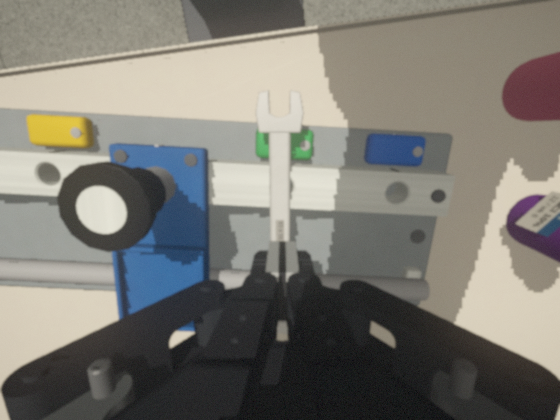

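View pics/s3c.png

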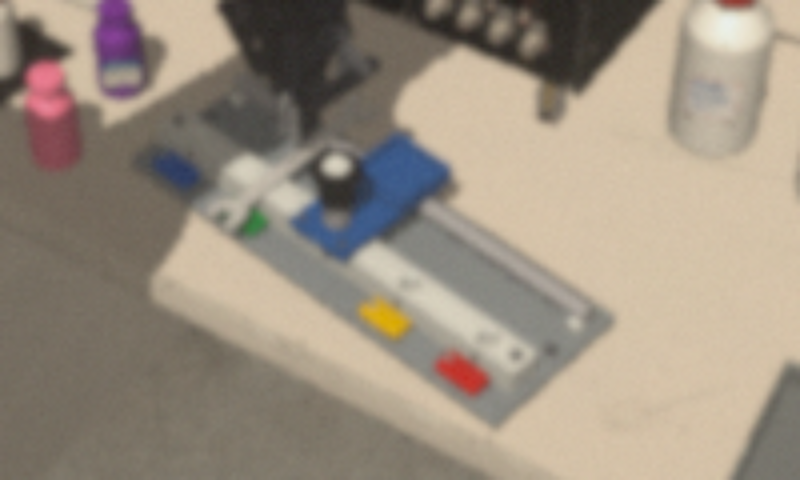

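Request:
send_rows(
  motion=[
    [[0, 0, 0.5, 0, 0, 0], [0, 0, 0, 0, 0, 0], [0, 0, 0, 0, 0, 0], [0, 0, 0, 0, 0, 0]],
  ],
  fingers=0.6,
)

```text
time: 4.82
tool_pos: [0.5038, 0.0653, 0.0291]
tool_rot: [0.706, 0.044, 0.706, -0.044]
contact_force: [0.1, -0.1, 0.7]
gripper_width: 0.398
```

Run:
```python
from h import *
st()
c='wrist'; im,P=shot(c,'w4'); lm('spanner_mid',c,P,2)
cv2.imwrite('pics/w4c.png',cv2.resize(im[80:380,180:400,::-1],None,fx=2,fy=2))
```

```text
4.82 [0.5038 0.0653 0.0291] rpy quat [ 0.706  0.044  0.706 -0.044] F [ 0.1 -0.1  0.7] g 0.398 j [-0.02 -0.05  2.02 -0.    1.17 -1.46]
toolx [ 0. -0. -1.] tooly [0.124 0.992 0.   ]
spanner_mid wrist lm [0.4958 0.0641 0.0358] 0.92
```

View pics/w4c.png

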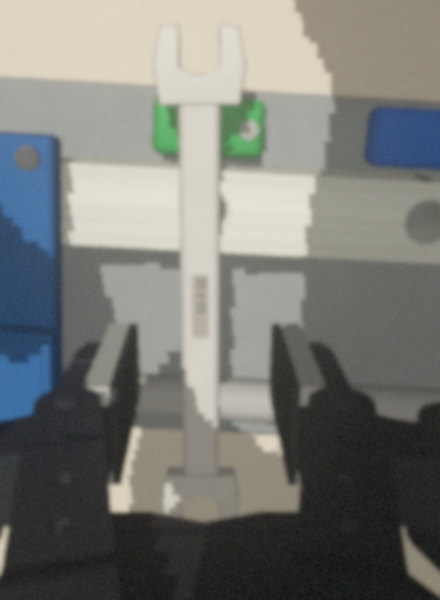

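Run:
```python
import cv2
im=cv2.imread('pics/w3.png');cv2.imwrite('pics/w3c.png',cv2.resize(im[200:350,200:365],None,fx=4,fy=4,interpolation=cv2.INTER_CUBIC))
```

```text
(no output)
```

View pics/w3c.png

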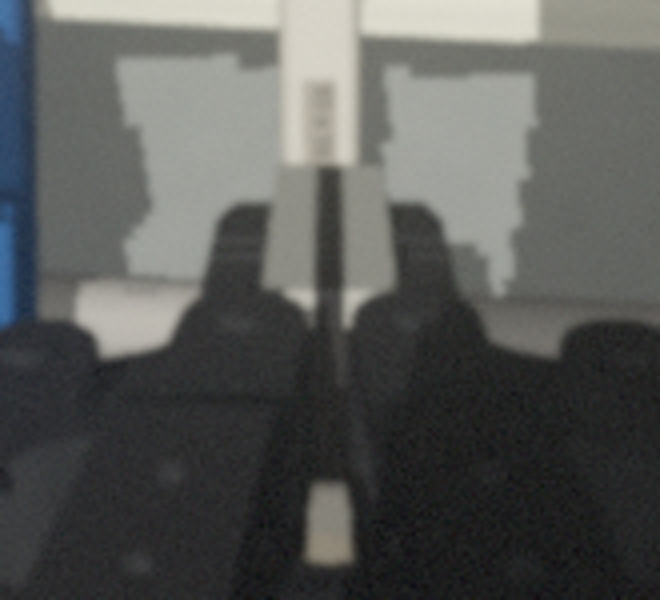

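The shut fingers ended on top of the spanner's shank, which hasn't moved. I'll go about 10 mm deeper and watch the force.

Request:
send_rows(
  motion=[
    [[0, 0, -0.5, 0, 0, 0], [0, 0, -0.5, 0, 0, 0], [0, 0, -0.5, 0, 0, 0], [0, 0, 0, 0, 0, 0], [0, 0, 0, 0, 0, 0]],
  ],
)

```text
time: 5.33
tool_pos: [0.5029, 0.0653, 0.013]
tool_rot: [0.705, 0.044, 0.706, -0.044]
contact_force: [-1.1, 0.5, 1.0]
gripper_width: 0.401
```

Request:
send_rows(
  motion=[
    [[0, 0, 0, 0, 0, 0], [0, 0, 0, 0, 0, 0], [0, 0, 0, 0, 0, 0], [0, 0, 0, 0, 0, 0], [0, 0, 0, 0, 0, 0], [0, 0, 0, 0, 0, 0]],
  ],
  fingers=1.0,
)

```text
time: 5.83
tool_pos: [0.5037, 0.0654, 0.0141]
tool_rot: [0.706, 0.044, 0.706, -0.044]
contact_force: [0.4, -1.3, -0.0]
gripper_width: 0.001
```

Run:
```python
from h import *
st()
c='wrist'; im,P=shot(c,'w5'); lm('spanner_mid',c,P,2)
cv2.imwrite('pics/w5c.png',cv2.resize(im[80:380,150:430,::-1],None,fx=2,fy=2))
```

```text
5.83 [0.5037 0.0654 0.0141] rpy quat [ 0.706  0.044  0.706 -0.044] F [ 0.4 -1.3 -0. ] g 0.001 j [-0.02 -0.03  2.03  0.    1.14 -1.46]
toolx [ 0.  0. -1.] tooly [0.124 0.992 0.   ]
spanner_mid wrist lm [0.4965 0.0605 0.0332] 0.89
spanner_mid wrist lm [ 0.5172 -0.0073  0.0423] 0.67
```

View pics/w5c.png

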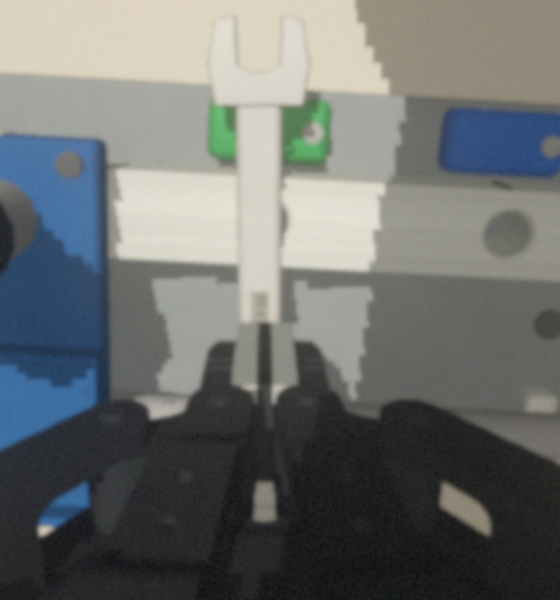

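Run:
```python
from h import *
im,P=shot('scene','s5')
p=pix('scene',P,T()[:3,3]); print(p, pix('scene',P,T()[:3,3]+[0,0,.02]),pix('scene',P,[.459,.0065,.091]))
x0,y0=int(p[0])-50,int(p[1])-40
cv2.imwrite('pics/s5c.png',cv2.resize(im[y0:y0+75,x0:x0+100,::-1],None,fx=8,fy=8,interpolation=cv2.INTER_CUBIC))
```

```text
[265.10946399 232.33387698] [264.96556711 227.13591052] [273.49120875 229.86974407]
```

View pics/s5c.png

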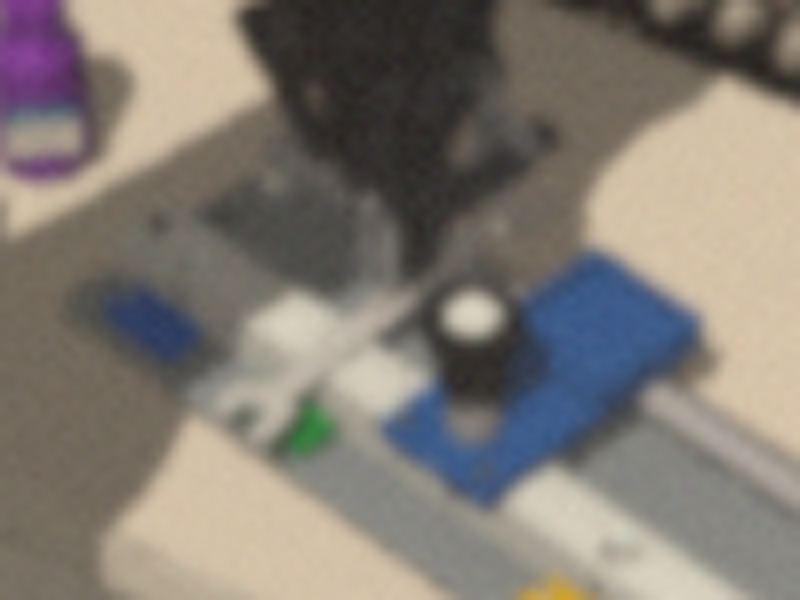

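Pictures can't settle whether it is held, so I'll test with a small lift.

Request:
send_rows(
  motion=[
    [[0, 0, 1.0, 0, 0, 0], [0, 0, 1.0, 0, 0, 0], [0, 0, 0, 0, 0, 0], [0, 0, 0, 0, 0, 0]],
  ],
)

```text
time: 6.32
tool_pos: [0.5049, 0.0653, 0.0356]
tool_rot: [0.707, 0.044, 0.705, -0.044]
contact_force: [0.2, 1.4, -0.4]
gripper_width: -0.001
```

Run:
```python
from h import *
st()
c='wrist'; im,P=shot(c,'w6'); lm('spanner_mid',c,P,2)
cv2.imwrite('pics/w6c.png',cv2.resize(im[80:380,150:430,::-1],None,fx=2,fy=2))
im,P=shot('scene','s6')
cv2.imwrite('pics/s6c.png',cv2.resize(im[192:267,215:315,::-1],None,fx=8,fy=8,interpolation=cv2.INTER_CUBIC))
```

```text
6.32 [0.5049 0.0653 0.0356] rpy quat [ 0.707  0.044  0.705 -0.044] F [ 0.2  1.4 -0.4] g -0.001 j [-0.02 -0.06  2.02 -0.    1.18 -1.46]
toolx [ 0.003 -0.    -1.   ] tooly [0.125 0.992 0.   ]
spanner_mid wrist lm [0.4967 0.0668 0.0381] 0.58
```

View pics/w6c.png

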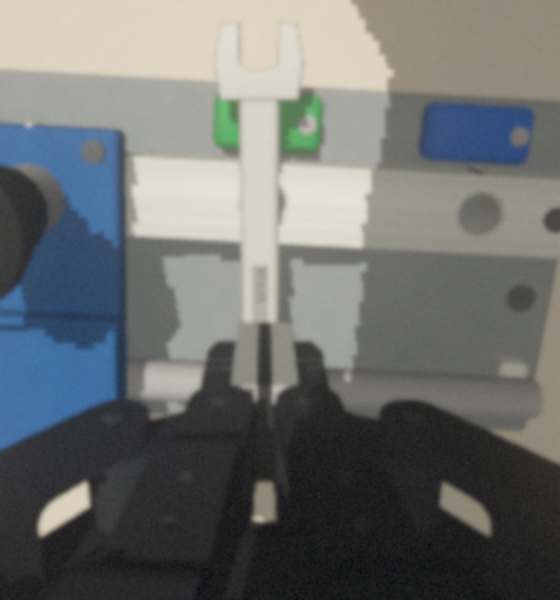

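View pics/s6c.png

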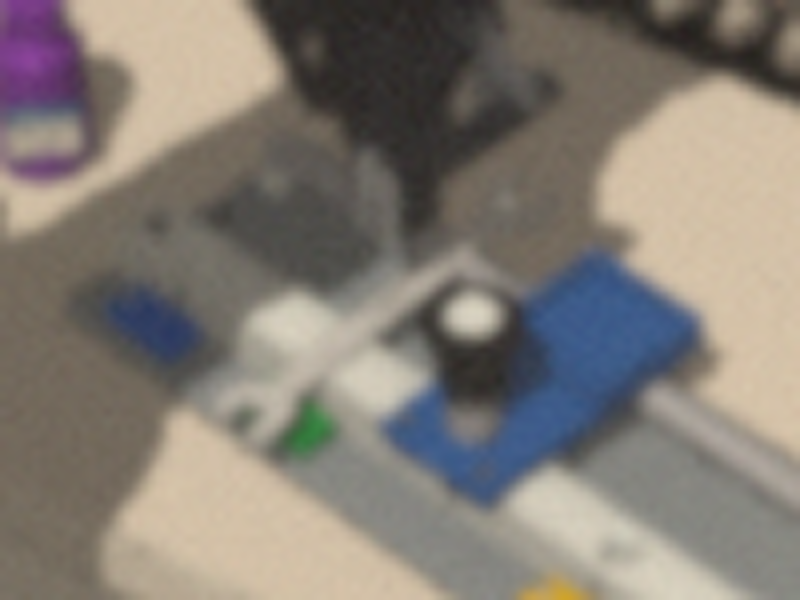

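Not held: the tips look about 20 mm above where the reported TCP puts them (scene row ~221 vs 227 expected). I'll open again and step deeper, reading the force each time.

Request:
send_rows(
  motion=[
    [[0, 0, 0, 0, 0, 0], [0, 0, 0, 0, 0, 0], [0, 0, 0, 0, 0, 0], [0, 0, -1.0, 0, 0, 0], [0, 0, -1.0, 0, 0, 0], [0, 0, -0.5, 0, 0, 0], [0, 0, 0, 0, 0, 0]],
  ],
  fingers=0.6,
)

```text
time: 7.05
tool_pos: [0.5015, 0.0654, 0.0063]
tool_rot: [0.704, 0.044, 0.707, -0.044]
contact_force: [-0.5, 0.2, 0.0]
gripper_width: 0.4
```

Request:
send_rows(
  motion=[
    [[0, 0, -0.3, 0, 0, 0], [0, 0, -0.2, 0, 0, 0], [0, 0, 0, 0, 0, 0]],
  ],
)

```text
time: 7.3
tool_pos: [0.5034, 0.0653, 0.0035]
tool_rot: [0.706, 0.044, 0.706, -0.044]
contact_force: [-0.3, 0.5, 0.0]
gripper_width: 0.404
```

Run:
```python
from h import *
st()
c='wrist'; im,P=shot(c,'w7')
cv2.imwrite('pics/w7c.png',cv2.resize(im[80:380,150:430,::-1],None,fx=2,fy=2))
im,P=shot('scene','s7')
print(pix('scene',P,T()[:3,3]))
cv2.imwrite('pics/s7c.png',cv2.resize(im[192:267,215:315,::-1],None,fx=8,fy=8,interpolation=cv2.INTER_CUBIC))
```

```text
7.3 [0.5034 0.0653 0.0035] rpy quat [ 0.706  0.044  0.706 -0.044] F [-0.3  0.5  0. ] g 0.404 j [-0.02 -0.01  2.03 -0.    1.12 -1.46]
toolx [-0.001  0.    -1.   ] tooly [ 0.125  0.992 -0.   ]
[265.20979796 234.83348557]
```

View pics/w7c.png

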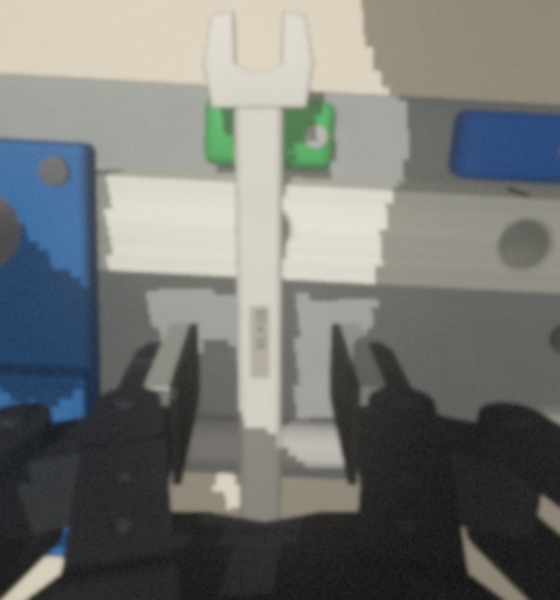

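View pics/s7c.png

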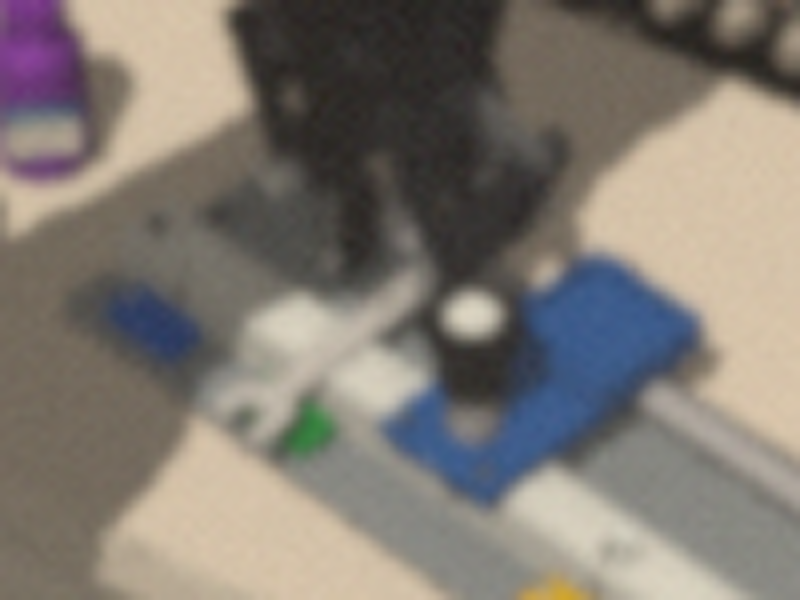

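Run:
```python
from h import *
P=pose('scene');t=T()
for dy in (.018,.024,.03):
  for dx in (-.011,0.011):
    X=t[:3,3]+t[:3,1]*dy+np.array([dx,0,0])
    print(dy,dx,[np.round(pix('scene',P,np.r_[X[:2],z]),1).tolist() for z in (.01,.02,.03,.04)])
c='wrist';P=pose(c)
for z in (.0035,.01,.02,.03,.04):
  for dx in (-.011,.011):
    X=t[:3,3]+t[:3,1]*.017+np.array([dx,0,0]);X[2]=z;print(z,dx,np.round((pix(c,P,X)-[150,80])*2))
```

```text
0.018 -0.011 [[258.1, 232.7], [258.0, 230.1], [257.9, 227.5], [257.8, 224.9]]
0.018 0.011 [[262.6, 228.1], [262.5, 225.5], [262.5, 222.9], [262.4, 220.3]]
0.024 -0.011 [[256.5, 231.7], [256.4, 229.1], [256.3, 226.5], [256.2, 223.9]]
0.024 0.011 [[261.0, 227.2], [261.0, 224.6], [260.9, 222.0], [260.8, 219.4]]
0.03 -0.011 [[254.9, 230.7], [254.8, 228.2], [254.7, 225.6], [254.6, 222.9]]
0.03 0.011 [[259.5, 226.2], [259.4, 223.6], [259.3, 221.0], [259.2, 218.4]]
0.0035 -0.011 [315. 282.]
0.0035 0.011 [322. 348.]
0.01 -0.011 [316. 289.]
0.01 0.011 [324. 357.]
0.02 -0.011 [320. 300.]
0.02 0.011 [327. 372.]
0.03 -0.011 [323. 313.]
0.03 0.011 [331. 388.]
0.04 -0.011 [327. 327.]
0.04 0.011 [335. 407.]
```

Both cameras put the tips about 30 mm behind the reported TCP, with no contact yet. I'll continue down in steps.

Request:
send_rows(
  motion=[
    [[0, 0, -0.4, 0, 0, 0], [0, 0, -0.3, 0, 0, 0], [0, 0, -0.3, 0, 0, 0], [0, 0, 0, 0, 0, 0]],
  ],
)

```text
time: 7.73
tool_pos: [0.5029, 0.0654, -0.007]
tool_rot: [0.705, 0.044, 0.706, -0.044]
contact_force: [-0.1, -0.0, 0.7]
gripper_width: 0.392
```

Request:
send_rows(
  motion=[
    [[0, 0, 0, 0, 0, 0], [0, 0, 0, 0, 0, 0], [0, 0, 0, 0, 0, 0], [0, 0, 0, 0, 0, 0], [0, 0, 0, 0, 0, 0]],
  ],
  fingers=1.0,
)

```text
time: 8.15
tool_pos: [0.5038, 0.0654, -0.0059]
tool_rot: [0.706, 0.044, 0.706, -0.044]
contact_force: [0.1, -0.5, 0.4]
gripper_width: 0.111
```

Request:
send_rows(
  motion=[
    [[0, 0, 0, 0, 0, 0], [0, 0, 0, 0, 0, 0], [0, 0, 0, 0, 0, 0], [0, 0, -0.4, 0, 0, 0], [0, 0, -0.3, 0, 0, 0], [0, 0, 0, 0, 0, 0]],
  ],
  fingers=0.65,
)

```text
time: 8.65
tool_pos: [0.5028, 0.0654, -0.0141]
tool_rot: [0.705, 0.044, 0.706, -0.044]
contact_force: [0.1, 0.4, -0.1]
gripper_width: 0.351
```

Request:
send_rows(
  motion=[
    [[0, 0, 0, 0, 0, 0], [0, 0, 0, 0, 0, 0], [0, 0, 0, 0, 0, 0], [0, 0, 0, 0, 0, 0], [0, 0, 0, 0, 0, 0], [0, 0, 0, 0, 0, 0]],
  ],
  fingers=1.0,
)

```text
time: 9.15
tool_pos: [0.5035, 0.0654, -0.0131]
tool_rot: [0.706, 0.044, 0.706, -0.044]
contact_force: [-0.9, 0.2, -0.6]
gripper_width: 0.112
```

Request:
send_rows(
  motion=[
    [[0, 0, 0.5, 0, 0, 0], [0, 0, 1.0, 0, 0, 0], [-0.5, 0, 1.0, 0, 0, 0], [-1.0, 0, 0.5, 0, 0, 0], [0, 0, 0, 0, 0, 0]],
  ],
)

```text
time: 9.57
tool_pos: [0.489, 0.0655, 0.019]
tool_rot: [0.707, 0.044, 0.705, -0.044]
contact_force: [-0.3, 0.4, -0.8]
gripper_width: 0.114
```

Run:
```python
from h import *
st()
c='wrist'; im,P=shot(c,'w8'); lm('spanner_mid',c,P,2); lm('knob_grip',c,P,1)
```

```text
9.57 [0.489  0.0655 0.019 ] rpy quat [ 0.707  0.044  0.705 -0.044] F [-0.3  0.4 -0.8] g 0.114 j [-0.02 -0.07  2.06  0.    1.15 -1.46]
toolx [ 0.003 -0.    -1.   ] tooly [0.124 0.992 0.   ]
spanner_mid wrist lm [0.4839 0.0645 0.0687] 0.93
knob_grip wrist lm [0.4606 0.0066 0.0727] 0.61
```

View pics/w8.png

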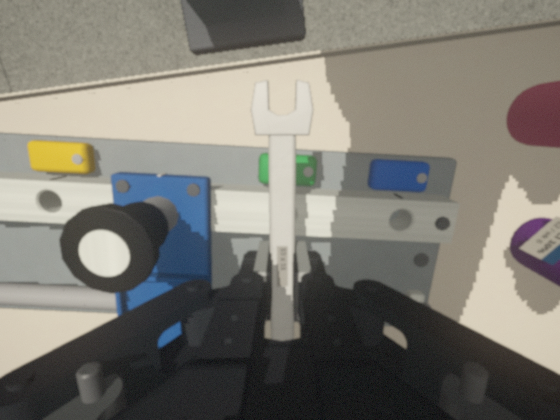

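Lifted: the spanner sits about 45 mm above the reported TCP. Next I measure the tray's pose and the obstacles on the way.

Run:
```python
from h import *
im,P=shot('top','t9')
for q in ['tray_floor','wash_bottle','beaker','slide_base']: lm(q,'top',P,2)
cv2.imwrite('pics/t9c.png',cv2.resize(im[200:300,330:450,::-1],None,fx=6,fy=6,interpolation=cv2.INTER_CUBIC))
im,P2=shot('scene','s9')
for q in ['tray_floor','wash_bottle','beaker']: lm(q,'scene',P2,2)
cv2.imwrite('pics/s9c.png',cv2.resize(im[270:360,355:475,::-1],None,fx=6,fy=6,interpolation=cv2.INTER_CUBIC))
```

```text
tray_floor top lm [ 0.4759 -0.3851  0.0053] 0.68
wash_bottle top lm [ 7.223e-01 -1.708e-01  6.000e-04] 0.77
wash_bottle top lm [0.4572 0.0021 0.0446] 0.31
beaker top lm [ 0.7114 -0.2534 -0.0014] 0.71
slide_base top lm [ 0.4885 -0.0048 -0.0016] 0.9
tray_floor scene lm [ 0.4732 -0.3906 -0.0009] 0.89
tray_floor scene lm [0.4801 0.0615 0.0642] 0.21
wash_bottle scene lm [ 0.7215 -0.1677 -0.0048] 0.68
beaker scene lm [ 0.7035 -0.2588 -0.0036] 0.91
beaker scene lm [6.020e-01 3.365e-01 1.000e-04] 0.39
```

View pics/t9c.png

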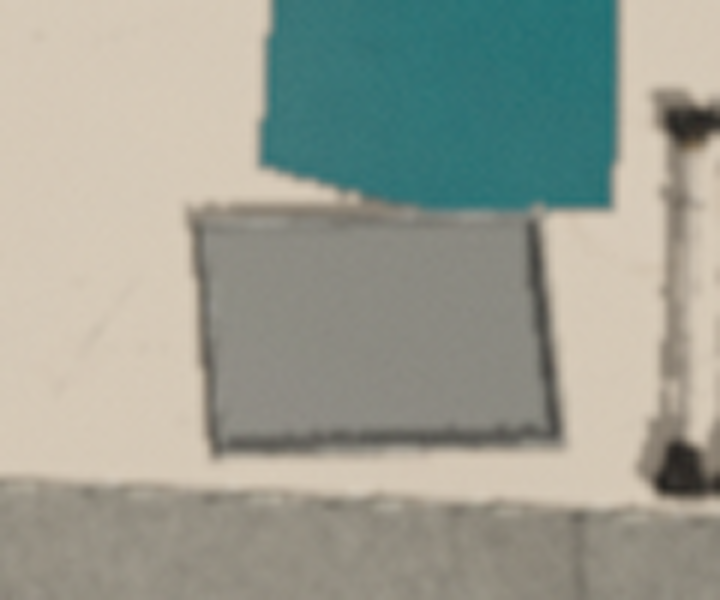

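View pics/s9c.png

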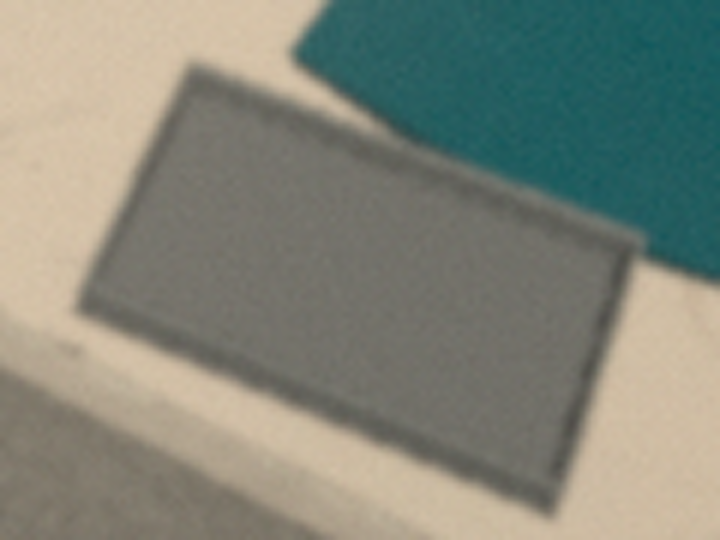

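Run:
```python
from h import *
for cam,(x0,y0),pts in [('top',(330,200),[(195,212),(538,212),(558,440),(215,452)]),('scene',(355,270),[(193,68),(640,245),(552,515),(80,305)])]:
    P=pose(cam)
    C=np.array([ray(cam,P,x0+a/6,y0+b/6,.02) for a,b in pts]);print(np.round(C,4).tolist(),C.mean(0),[round(float(np.linalg.norm(C[i]-C[i-1])),3) for i in range(4)])
    for a,b in ((0,1),(3,2)): d=C[b]-C[a]; print('long dir yaw of +y', np.arctan2(-d[1],-d[0]))
```

```text
[[0.5332, -0.2858, 0.02], [0.5423, -0.4744, 0.02], [0.4183, -0.4811, 0.02], [0.403, -0.2964, 0.02]] [ 0.47420869 -0.38443207  0.02      ] [0.131, 0.189, 0.124, 0.185]
long dir yaw of +y 1.6189456913480047
long dir yaw of +y 1.653102266764411
[[0.5224, -0.2927, 0.02], [0.5361, -0.4778, 0.02], [0.4004, -0.4876, 0.02], [0.3894, -0.3041, 0.02]] [ 0.46209048 -0.39055401  0.02      ] [0.134, 0.186, 0.136, 0.184]
long dir yaw of +y 1.644294558957352
long dir yaw of +y 1.6308691062007519
```

Request:
send_rows(
  motion=[
    [[-1.0, 0, 3.5, 0, 0, 0], [-1.0, 0, 4.0, 0, 0, 0], [-1.0, 0, 4.0, 0, 0, 0]],
  ],
)

```text
time: 10.42
tool_pos: [0.457, 0.0654, 0.1318]
tool_rot: [0.704, 0.044, 0.707, -0.044]
contact_force: [1.5, -0.7, -0.6]
gripper_width: 0.112
```

Request:
send_rows(
  motion=[
    [[0.1, -3.8, 0, 0, 0, -0.115], [0.1, -3.8, 0, 0, 0, -0.115], [0.1, -3.8, 0, 0, 0, -0.115], [0.1, -3.8, 0, 0, 0, -0.115], [0.1, -3.8, 0, 0, 0, -0.115], [0.1, -3.8, 0, 0, 0, -0.115], [0.1, -3.8, 0, 0, 0, -0.115], [0.1, -3.8, 0, 0, 0, -0.115], [0.1, -3.8, 0, 0, 0, -0.115], [0.1, -3.8, 0, 0, 0, -0.115], [0.1, -3.8, 0, 0, 0, -0.115], [0.1, -3.8, 0, 0, 0, -0.115]],
  ],
)

```text
time: 11.42
tool_pos: [0.4702, -0.3926, 0.1316]
tool_rot: [0.515, 0.485, 0.515, -0.485]
contact_force: [0.9, 0.1, -0.2]
gripper_width: 0.112
```

Request:
send_rows(
  motion=[
    [[0, 0, 0, 0, 0, 0], [0, 0, 0, 0, 0, 0], [0, 0, 0, 0, 0, 0]],
  ],
)

```text
time: 11.67
tool_pos: [0.4704, -0.3902, 0.1314]
tool_rot: [0.516, 0.483, 0.517, -0.483]
contact_force: [-0.7, 0.4, -0.5]
gripper_width: 0.114
```

Run:
```python
from h import *
st()
c='wrist'; im,P=shot(c,'w10'); lm('spanner_mid',c,P,2); lm('tray_floor',c,P,2)
```

```text
11.67 [ 0.4704 -0.3902  0.1314] rpy quat [ 0.516  0.483  0.517 -0.483] F [-0.7  0.4 -0.5] g 0.114 j [-0.81  0.07  1.71  0.    1.36 -0.88]
toolx [-0.001  0.001 -1.   ] tooly [ 0.998  0.066 -0.001]
spanner_mid wrist lm [ 0.4668 -0.3869  0.1809] 0.95
tray_floor wrist lm [ 0.4729 -0.3855  0.0048] 0.7
```

View pics/w10.png

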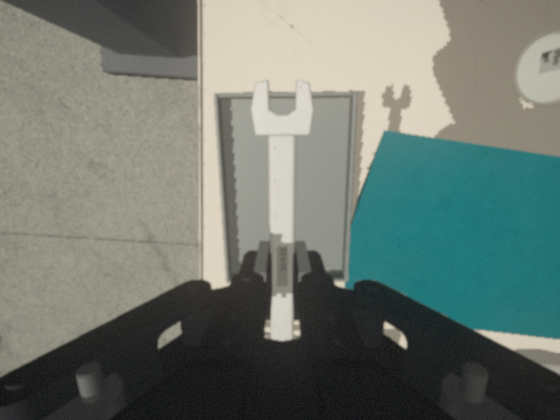

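Request:
send_rows(
  motion=[
    [[0, 0, -3.5, 0, 0, 0], [0, 0, -3.5, 0, 0, 0], [0, 0, -3.5, 0, 0, 0], [0, 0, -2.5, 0, 0, 0], [0, 0, -1.0, 0, 0, 0], [0, 0, 0, 0, 0, 0]],
  ],
)

```text
time: 12.32
tool_pos: [0.4689, -0.3877, -0.0112]
tool_rot: [0.514, 0.483, 0.519, -0.483]
contact_force: [0.6, -0.6, -1.0]
gripper_width: 0.111
```

Request:
send_rows(
  motion=[
    [[0, 0, -0.3, 0, 0, 0], [0, 0, -0.3, 0, 0, 0], [0, 0, 0, 0, 0, 0]],
  ],
)

```text
time: 12.57
tool_pos: [0.4718, -0.3916, -0.0121]
tool_rot: [0.517, 0.483, 0.515, -0.483]
contact_force: [0.2, -0.3, -0.4]
gripper_width: 0.114
```

Run:
```python
from h import *
st()
c='wrist'; im,P=shot(c,'w11'); lm('spanner_mid',c,P,2)
```

```text
12.57 [ 0.4718 -0.3916 -0.0121] rpy quat [ 0.517  0.483  0.515 -0.483] F [ 0.2 -0.3 -0.4] g 0.114 j [-0.81  0.24  1.79 -0.    1.11 -0.88]
toolx [ 0.002 -0.002 -1.   ] tooly [0.998 0.066 0.002]
spanner_mid wrist lm [ 0.4702 -0.3874  0.0346] 0.7
```

View pics/w11.png

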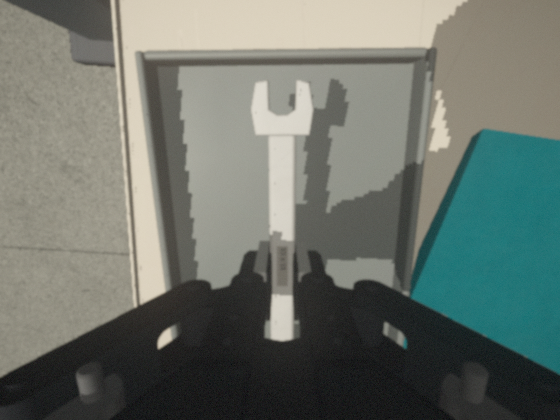

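Request:
send_rows(
  motion=[
    [[0, 0, -0.3, 0, 0, 0], [0, 0, -0.3, 0, 0, 0], [0, 0, 0, 0, 0, 0], [0, 0, 0, 0, 0, 0]],
  ],
)

```text
time: 13.0
tool_pos: [0.4704, -0.3904, -0.0204]
tool_rot: [0.516, 0.483, 0.516, -0.483]
contact_force: [0.7, -0.3, -0.6]
gripper_width: 0.113
```

Request:
send_rows(
  motion=[
    [[0, 0, -0.3, 0, 0, 0], [0, 0, 0, 0, 0, 0], [0, 0, 0, 0, 0, 0]],
  ],
)

```text
time: 13.25
tool_pos: [0.4704, -0.3905, -0.0234]
tool_rot: [0.516, 0.483, 0.516, -0.483]
contact_force: [0.4, 0.4, -1.1]
gripper_width: 0.113
```

Request:
send_rows(
  motion=[
    [[0, 0, -0.3, 0, 0, 0], [0, 0, 0, 0, 0, 0], [0, 0, 0, 0, 0, 0]],
  ],
)

```text
time: 13.5
tool_pos: [0.4708, -0.3908, -0.024]
tool_rot: [0.516, 0.483, 0.517, -0.483]
contact_force: [-5.0, 4.5, 10.9]
gripper_width: 0.112
```

Contact at TCP −0.024, so the true tips are about 27.5 mm behind the reported TCP. I'll back off 2 mm and release for a short, flat drop.

Request:
send_rows(
  motion=[
    [[0, 0, 0.3, 0, 0, 0], [0, 0, 0, 0, 0, 0]],
  ],
)

```text
time: 13.67
tool_pos: [0.4711, -0.3911, -0.0223]
tool_rot: [0.517, 0.483, 0.516, -0.483]
contact_force: [0.4, -0.2, -0.8]
gripper_width: 0.113
```

Request:
send_rows(
  motion=[
    [[0, 0, 0, 0, 0, 0], [0, 0, 0, 0, 0, 0], [0, 0, 0, 0, 0, 0], [0, 0, 0, 0, 0, 0]],
  ],
  fingers=0.6,
)

```text
time: 14.0
tool_pos: [0.4705, -0.3906, -0.0234]
tool_rot: [0.516, 0.483, 0.516, -0.483]
contact_force: [0.0, -0.3, 0.0]
gripper_width: 0.397
```

Request:
send_rows(
  motion=[
    [[0, 0, 3.0, 0, 0, 0], [0, 0, 4.0, 0, 0, 0], [0, 0, 4.0, 0, 0, 0], [0, 0, 0, 0, 0, 0], [0, 0, 0, 0, 0, 0]],
  ],
)

```text
time: 14.42
tool_pos: [0.4726, -0.3927, 0.0911]
tool_rot: [0.519, 0.483, 0.514, -0.483]
contact_force: [-0.9, -0.2, -0.3]
gripper_width: 0.399
```

Run:
```python
from h import *
st()
c='wrist'; im,P=shot(c,'w12'); lm('spanner_mid',c,P,2); lm('tray_floor',c,P,2)
```

```text
14.42 [ 0.4726 -0.3927  0.0911] rpy quat [ 0.519  0.483  0.514 -0.483] F [-0.9 -0.2 -0.3] g 0.399 j [-0.81  0.11  1.74 -0.    1.28 -0.88]
toolx [ 0.005 -0.006 -1.   ] tooly [0.998 0.066 0.005]
spanner_mid wrist lm [ 0.4695 -0.3886  0.0092] 0.62
tray_floor wrist lm [ 0.4722 -0.3836  0.0064] 0.89
```

View pics/w12.png

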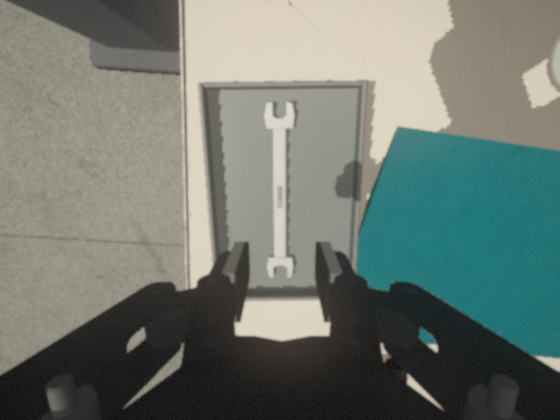

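Spanner flat in the tray, heads at (281,114) and (281,266), with margin on all sides. Next is the knob: I go above it with the jaw along the slide's y.

Request:
send_rows(
  motion=[
    [[-0.1, 3.3, 0.3, 0, 0, 0.111], [-0.1, 3.3, 0.3, 0, 0, 0.111], [-0.1, 3.3, 0.3, 0, 0, 0.111], [-0.1, 3.3, 0.3, 0, 0, 0.111], [-0.1, 3.3, 0.3, 0, 0, 0.111], [-0.1, 3.3, 0.3, 0, 0, 0.111], [-0.1, 3.3, 0.3, 0, 0, 0.111], [-0.1, 3.3, 0.3, 0, 0, 0.111], [-0.1, 3.3, 0.3, 0, 0, 0.111], [-0.1, 3.3, 0.3, 0, 0, 0.111], [-0.1, 3.3, 0.3, 0, 0, 0.111], [-0.1, 3.3, 0.3, 0, 0, 0.111]],
  ],
  fingers=0.25,
)

```text
time: 15.57
tool_pos: [0.4568, 0.0071, 0.1208]
tool_rot: [0.703, 0.059, 0.706, -0.059]
contact_force: [0.1, 0.6, -0.2]
gripper_width: 0.748
```

Request:
send_rows(
  motion=[
    [[0, 0, 0, 0, 0, 0], [0, 0, 0, 0, 0, 0], [0, 0, 0, 0, 0, 0]],
  ],
)

```text
time: 15.82
tool_pos: [0.4577, 0.0052, 0.1214]
tool_rot: [0.704, 0.061, 0.705, -0.061]
contact_force: [0.9, 0.6, -1.3]
gripper_width: 0.746
```

Run:
```python
from h import *
st()
c='wrist'; im,P=shot(c,'w13')
for q in ['knob_grip','tag_green','sledge_pin','slide_base','nest']: lm(q,c,P,1)
```

```text
15.82 [0.4577 0.0052 0.1214] rpy quat [ 0.704  0.061  0.705 -0.061] F [ 0.9  0.6 -1.3] g 0.746 j [-0.15 -0.3   2.07 -0.    1.37 -1.55]
toolx [-0.003 -0.    -1.   ] tooly [ 0.172  0.985 -0.001]
knob_grip wrist lm [0.46   0.0045 0.0736] 0.85
tag_green wrist lm [0.4472 0.0705 0.0057] 0.82
sledge_pin wrist lm [0.4645 0.0042 0.0439] 0.93
slide_base wrist lm [ 0.4876  0.003  -0.002 ] 0.94
nest wrist lm [ 0.5149 -0.0061  0.0414] 0.62
```

View pics/w13.png

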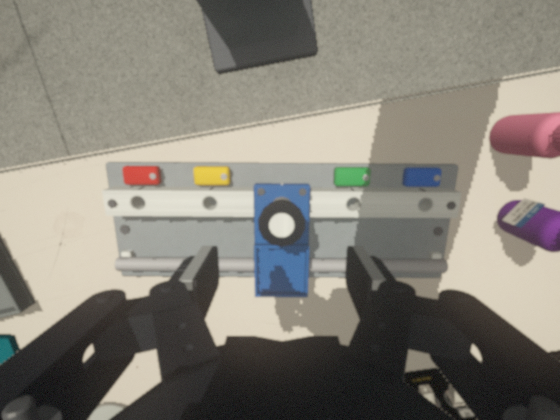

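Run:
```python
from h import *
c='wrist';P=pose(c)
print('cap',ray(c,P,281,222,.087))
H=np.array([ray(c,P,u,v,.03) for u,v in [(137,202),(209,203),(354,204.5),(424,205.5)]]);print(H, np.diff(H,axis=0), np.linalg.norm(np.diff(H,axis=0),axis=1))
d=H[3]-H[0];print(np.arctan2(d[0],d[1]),'mid',H.mean(0))
```

```text
cap [0.45958215 0.00373873 0.087     ]
[[ 0.43562683 -0.12697581  0.03      ]
 [ 0.44808833 -0.06185547  0.03      ]
 [ 0.47275404  0.06964715  0.03      ]
 [ 0.48494582  0.13321903  0.03      ]] [[0.0124615  0.06512034 0.        ]
 [0.02466571 0.13150263 0.        ]
 [0.01219178 0.06357187 0.        ]] [0.06630194 0.13379588 0.06473038]
0.1873240864155551 mid [0.46035375 0.00350872 0.03      ]
```

Request:
send_rows(
  motion=[
    [[0.2, -0.1, -2.5, 0, 0, 0], [0, 0, -2.5, 0, 0, 0], [0, 0, -2.2, 0, 0, 0], [0, 0, -1.5, 0, 0, 0], [0, 0, 0, 0, 0, 0], [0, 0, 0, 0, 0, 0]],
  ],
)

```text
time: 16.62
tool_pos: [0.4599, 0.0041, 0.0353]
tool_rot: [0.704, 0.061, 0.705, -0.061]
contact_force: [-0.1, 0.9, -0.2]
gripper_width: 0.749
```

Request:
send_rows(
  motion=[
    [[0, 0, 0, 0, 0, 0], [0, 0, 0, 0, 0, 0], [0, 0, 0, 0, 0, 0], [0, 0, 0, 0, 0, 0], [0, 0, 0, 0, 0, 0], [0, 0, 0, 0, 0, 0]],
  ],
  fingers=1.0,
)

```text
time: 17.12
tool_pos: [0.462, 0.004, 0.0379]
tool_rot: [0.706, 0.061, 0.703, -0.061]
contact_force: [-1.8, -0.0, 7.1]
gripper_width: 0.383
```

Run:
```python
from h import *
st()
c='wrist'; im,P=shot(c,'w14'); lm('knob_grip',c,P,1)
im,P=shot('scene','s14')
cv2.imwrite('pics/s14c.png',cv2.resize(im[185:275,220:340,::-1],None,fx=6,fy=6,interpolation=cv2.INTER_CUBIC))
```

```text
17.12 [0.462  0.004  0.0379] rpy quat [ 0.706  0.061  0.703 -0.061] F [-1.8 -0.   7.1] g 0.383 j [-0.15 -0.18  2.13 -0.    1.19 -1.55]
toolx [ 0.003 -0.001 -1.   ] tooly [ 0.172  0.985 -0.   ]
knob_grip wrist lm [0.4603 0.0008 0.0716] 0.87
```

View pics/w14.png

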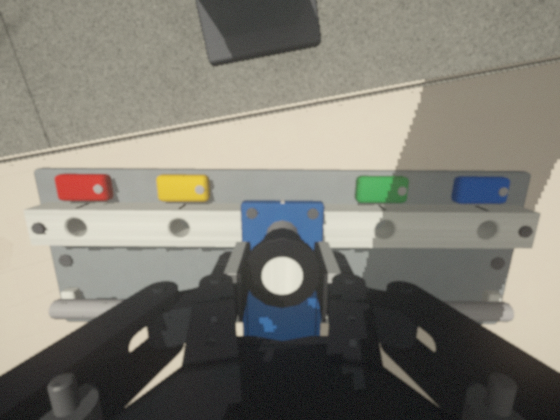

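View pics/s14c.png

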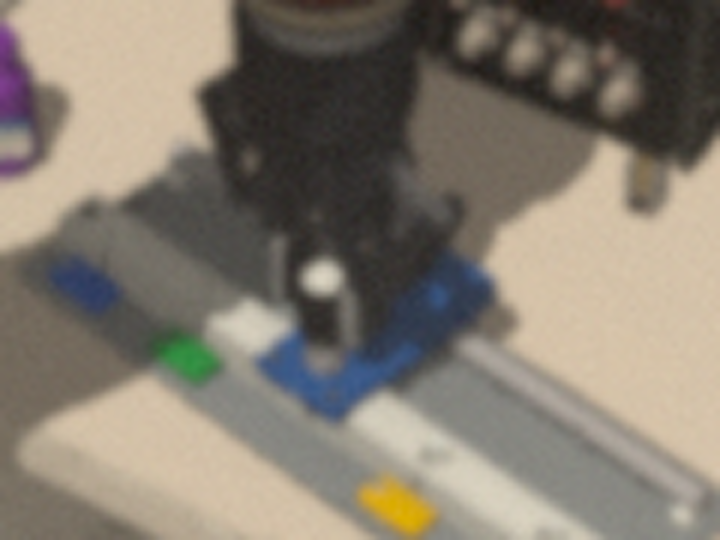

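Cap gripped (32.6 mm, symmetric). I'll lift in steps.

Request:
send_rows(
  motion=[
    [[0, 0, 0.5, 0, 0, 0], [0, 0, 0.5, 0, 0, 0], [0, 0, 0, 0, 0, 0], [0, 0, 0, 0, 0, 0]],
  ],
)

```text
time: 17.6
tool_pos: [0.4617, 0.004, 0.0456]
tool_rot: [0.706, 0.061, 0.703, -0.061]
contact_force: [6.4, -1.0, -9.6]
gripper_width: 0.382
```

Request:
send_rows(
  motion=[
    [[0, 0, 0.5, 0, 0, 0], [0, 0, 0, 0, 0, 0], [0, 0, 0, 0, 0, 0]],
  ],
)

```text
time: 17.85
tool_pos: [0.4616, 0.0041, 0.0503]
tool_rot: [0.706, 0.061, 0.703, -0.061]
contact_force: [7.7, -1.2, -9.5]
gripper_width: 0.381
```

Run:
```python
from h import *
st()
c='wrist'; im,P=shot(c,'w15'); lm('knob_grip',c,P,1)
im,P=shot('scene','s15');lm('knob_grip','scene',P,1)
cv2.imwrite('pics/s15c.png',cv2.resize(im[185:275,220:340,::-1],None,fx=6,fy=6,interpolation=cv2.INTER_CUBIC))
```

```text
17.85 [0.4616 0.0041 0.0503] rpy quat [ 0.706  0.061  0.703 -0.061] F [ 7.7 -1.2 -9.5] g 0.381 j [-0.15 -0.2   2.12 -0.    1.22 -1.55]
toolx [ 0.004 -0.001 -1.   ] tooly [ 0.172  0.985 -0.   ]
knob_grip wrist lm [0.459  0.0067 0.0831] 0.88
knob_grip scene lm [0.4565 0.0031 0.0855] 0.65
```

View pics/s15c.png

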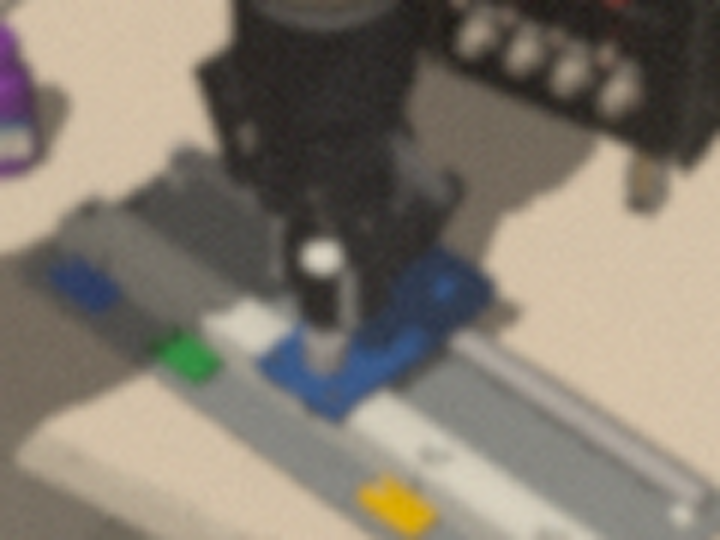

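Request:
send_rows(
  motion=[
    [[0.12, 0.65, 0, 0, 0, 0], [0.12, 0.65, 0, 0, 0, 0], [0.12, 0.65, 0, 0, 0, 0], [0.12, 0.65, 0, 0, 0, 0], [0.12, 0.65, 0, 0, 0, 0], [0.12, 0.65, 0, 0, 0, 0], [0.12, 0.65, 0, 0, 0, 0], [0.12, 0.65, 0, 0, 0, 0], [0.12, 0.65, 0, 0, 0, 0], [0.12, 0.65, 0, 0, 0, 0], [0, 0, 0, 0, 0, 0], [0, 0, 0, 0, 0, 0]],
  ],
)

```text
time: 19.05
tool_pos: [0.4735, 0.0696, 0.05]
tool_rot: [0.706, 0.061, 0.703, -0.061]
contact_force: [8.0, 0.2, -10.5]
gripper_width: 0.384
```

Run:
```python
from h import *
st()
c='wrist'; im,P=shot(c,'w16'); lm('knob_grip',c,P,1);lm('tag_green',c,P,1);lm('sledge_pin',c,P,1)
```

```text
19.05 [0.4735 0.0696 0.05  ] rpy quat [ 0.706  0.061  0.703 -0.061] F [  8.    0.2 -10.5] g 0.384 j [-0.01 -0.16  2.08  0.    1.21 -1.41]
toolx [ 0.003  0.    -1.   ] tooly [0.172 0.985 0.001]
knob_grip wrist lm [0.4746 0.0694 0.0843] 0.95
tag_green wrist lm [0.4474 0.0721 0.0076] 0.96
sledge_pin wrist lm [0.4744 0.0721 0.0417] 0.81
```

View pics/w16.png

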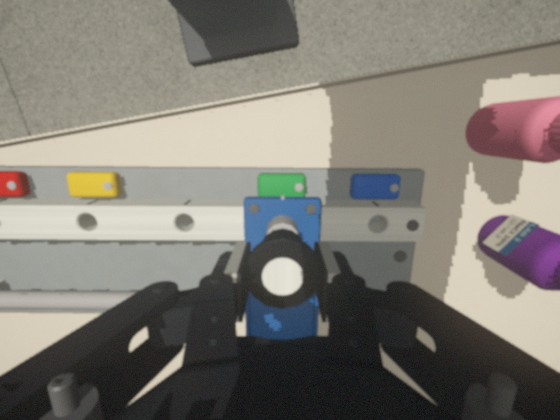

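Plate (244–319) is centred on the green tag (258–305). Lowering the plunger.

Request:
send_rows(
  motion=[
    [[0, 0, -0.4, 0, 0, 0], [0, 0, -0.4, 0, 0, 0], [0, 0, -0.4, 0, 0, 0], [0, 0, -0.3, 0, 0, 0], [0, 0, 0, 0, 0, 0], [0, 0, 0, 0, 0, 0]],
  ],
)

```text
time: 19.75
tool_pos: [0.4739, 0.0694, 0.0379]
tool_rot: [0.705, 0.061, 0.704, -0.061]
contact_force: [-0.8, -0.6, 7.0]
gripper_width: 0.379
```

Same height (0.0379) and force (+7 N) as when it was home before lifting, so it looks home. Release and rise.

Request:
send_rows(
  motion=[
    [[0, 0, 0, 0, 0, 0], [0, 0, 0, 0, 0, 0], [0, 0, 0, 0, 0, 0], [0, 0, 0, 0, 0, 0], [0, 0, 0, 0, 0, 0]],
  ],
  fingers=0.25,
)

```text
time: 20.17
tool_pos: [0.4723, 0.0694, 0.0356]
tool_rot: [0.704, 0.061, 0.705, -0.061]
contact_force: [-0.9, -0.3, 1.3]
gripper_width: 0.754
```

Request:
send_rows(
  motion=[
    [[0, 0, 3.0, 0, 0, 0], [0, 0, 3.5, 0, 0, 0], [-0.5, 0, 3.5, 0, 0, 0], [-0.5, 0, 0, 0, 0, 0], [0, 0, 0, 0, 0, 0], [0, 0, 0, 0, 0, 0]],
  ],
)

```text
time: 20.67
tool_pos: [0.4623, 0.0694, 0.1355]
tool_rot: [0.704, 0.061, 0.705, -0.061]
contact_force: [-0.4, 0.1, -0.7]
gripper_width: 0.753
```

Run:
```python
from h import *
st()
c='wrist'; im,P=shot(c,'w17')
for q in ['knob_grip','tag_green','sledge_pin','nest']:lm(q,c,P,1)
im,P=shot('scene','s17')
for q in ['knob_grip','tag_green','sledge_pin','nest','bottle_1_mid']:lm(q,'scene',P,3)
M=pose('top');im,P=shot('top','t17');lm('bottle_1_mid','top',P,4)
im=cv2.imread('pics/s17.png');cv2.imwrite('pics/s17c.png',cv2.resize(im[160:270,140:340],None,fx=4,fy=4,interpolation=cv2.INTER_CUBIC))
```

```text
20.67 [0.4623 0.0694 0.1355] rpy quat [ 0.704  0.061  0.705 -0.061] F [-0.4  0.1 -0.7] g 0.753 j [-0.01 -0.29  2.04  0.    1.39 -1.41]
toolx [-0.  0. -1.] tooly [ 0.172  0.985 -0.   ]
knob_grip wrist lm [0.4717 0.0689 0.0708] 0.8
tag_green wrist lm [0.4473 0.0721 0.0072] 0.61
sledge_pin wrist lm [0.4691 0.0692 0.0457] 0.58
nest wrist lm [0.5255 0.0581 0.0402] 0.66
knob_grip scene lm [0.4698 0.0722 0.0708] 0.42
tag_green scene lm [0.4443 0.0728 0.0075] 0.57
sledge_pin scene lm [0.4676 0.073  0.0418] 0.58
nest scene lm [0.5287 0.0588 0.0408] 0.87
bottle_1_mid scene lm [0.517  0.2346 0.0406] 0.84
bottle_1_mid scene lm [0.4334 0.2277 0.0383] 0.79
bottle_1_mid scene lm [0.4936 0.4522 0.0394] 0.7
bottle_1_mid top lm [0.5212 0.2338 0.0376] 0.7
bottle_1_mid top lm [0.4382 0.23   0.0385] 0.5
bottle_1_mid top lm [0.4957 0.4449 0.042 ] 0.44
```

View pics/w17.png

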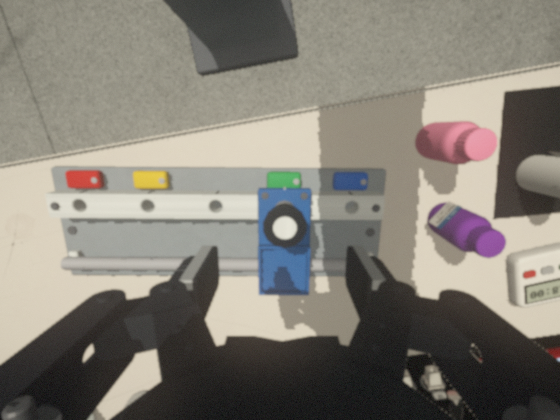

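View pics/s17c.png

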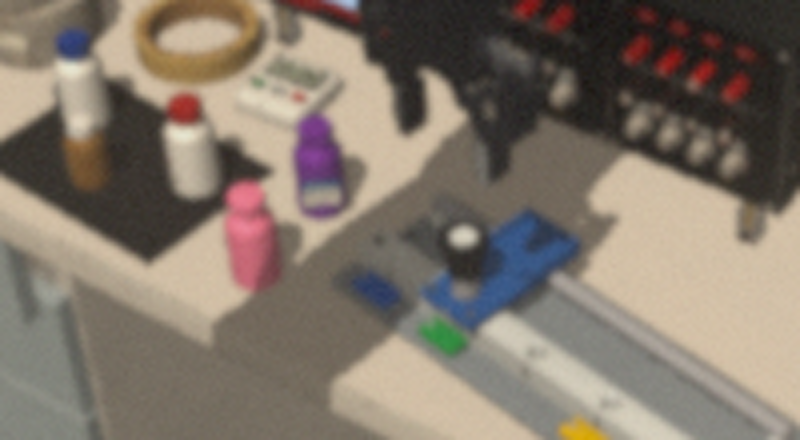

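Plunger is home: knob z 0.071, in line with the tag at (284,180). Now I go to the bottle, over the look-alikes, for a wrist view.

Request:
send_rows(
  motion=[
    [[0, 3.0, 1.5, 0, 0, 0], [0, 3.7, 1.5, 0, 0, 0], [0, 3.7, 0, 0, 0, 0], [0, 3.7, 0, 0, 0, 0], [0, 3.7, 0, 0, 0, 0], [0, 3.7, 0, 0, 0, 0], [0, 3.7, 0, 0, 0, 0], [0, 3.7, 0, 0, 0, 0], [0, 3.7, 0, 0, 0, 0], [0, 3.7, 0, 0, 0, 0], [0, 1.0, 0, 0, 0, 0], [0, 0, 0, 0, 0, 0]],
  ],
  fingers=0.1,
)

```text
time: 22.32
tool_pos: [0.462, 0.4446, 0.1655]
tool_rot: [0.704, 0.06, 0.705, -0.06]
contact_force: [-0.0, -0.3, 0.4]
gripper_width: 0.901
```

Run:
```python
from h import *
st()
c='wrist'; im,P=shot(c,'w18')
for q in ['bottle_1_mid','bottle_3']:lm(q,c,P,3)
```

```text
22.32 [0.462  0.4446 0.1655] rpy quat [ 0.704  0.06   0.705 -0.06 ] F [-0.  -0.3  0.4] g 0.901 j [ 0.65  0.12  1.61  0.    1.42 -0.75]
toolx [-0. -0. -1.] tooly [ 0.169  0.986 -0.   ]
bottle_1_mid wrist lm [0.5196 0.2361 0.0395] 0.69
bottle_1_mid wrist lm [0.4367 0.23   0.0402] 0.55
bottle_3 wrist lm [0.4872 0.3263 0.0018] 0.79
```

View pics/w18.png

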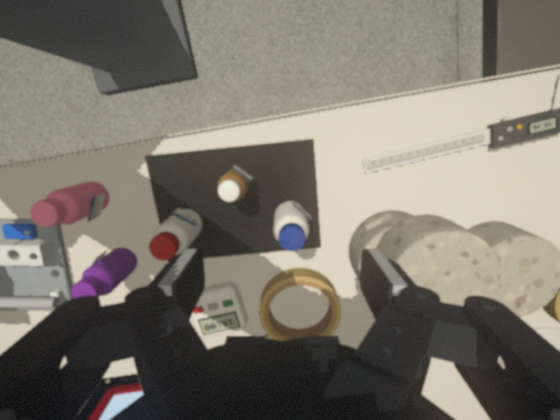

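Run:
```python
from h import *
c='wrist';P=pose(c)
for n,u,v,z in [('blue cap',291,237,.081),('blue foot-ish side',291,210,.03),('tan cap',230,189,.06),('red cap',164,245,.081),('tape front',300,272,.024),('stone left',356,245,.0),('stone left top',385,250,.06)]: print(n,np.round(ray(c,P,u,v,z),4))
im=cv2.imread('pics/w18.png');cv2.imwrite('pics/w18c.png',cv2.resize(im[130:330,140:420],None,fx=2.8,fy=2.8,interpolation=cv2.INTER_CUBIC))
```

```text
blue cap [0.4952 0.4441 0.081 ]
blue foot-ish side [0.4841 0.4474 0.03  ]
tan cap [0.445 0.394 0.06 ]
red cap [0.4827 0.3264 0.081 ]
tape front [0.5616 0.4453 0.024 ]
stone left [0.5501 0.5179 0.    ]
stone left top [0.5334 0.5346 0.06  ]
```

View pics/w18c.png

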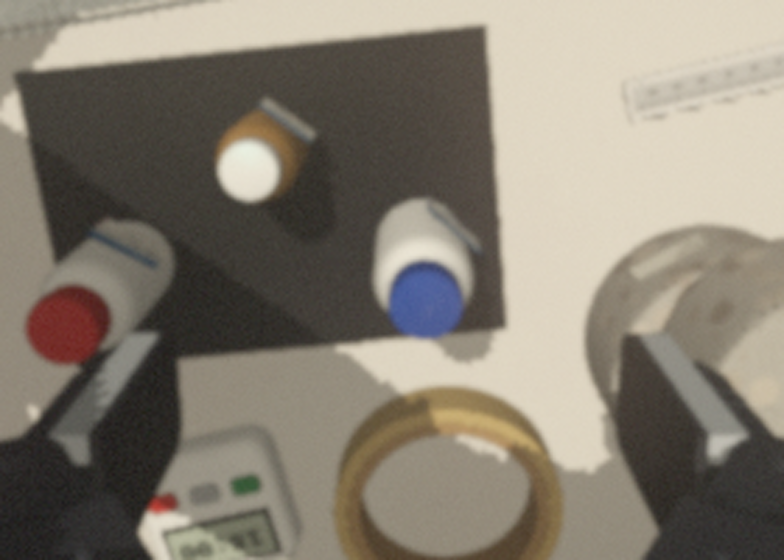

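Blue bottle found at (0.495, 0.4455): its cap is at (291,237) in the wrist view. The tan and red bottles are clear of the fingers. Descend and grip.

Request:
send_rows(
  motion=[
    [[1.1, 0.03, 0, 0, 0, 0], [1.1, 0.03, -1.0, 0, 0, 0], [1.1, 0.03, -2.5, 0, 0, 0], [0, 0, -3.0, 0, 0, 0], [0, 0, -3.0, 0, 0, 0], [0, 0, 0, 0, 0, 0], [0, 0, 0, 0, 0, 0]],
  ],
  fingers=0.3,
)

```text
time: 23.05
tool_pos: [0.4951, 0.441, 0.0689]
tool_rot: [0.703, 0.061, 0.706, -0.063]
contact_force: [-1.5, 0.2, 0.0]
gripper_width: 0.7
```

Run:
```python
from h import *
st()
c='wrist'; im,P=shot(c,'w19')
lm('bottle_1_mid',c,P,3)
```

```text
23.05 [0.4951 0.441  0.0689] rpy quat [ 0.703  0.061  0.706 -0.063] F [-1.5  0.2  0. ] g 0.7 j [ 0.62  0.25  1.62 -0.    1.27 -0.78]
toolx [-0.004 -0.003 -1.   ] tooly [ 0.174  0.985 -0.003]
bottle_1_mid wrist lm [0.4954 0.4476 0.043 ] 0.76
bottle_1_mid wrist lm [0.5223 0.2353 0.038 ] 0.72
```

View pics/w19.png

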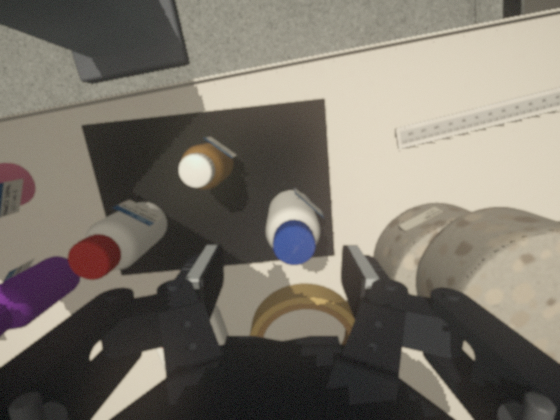

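Request:
send_rows(
  motion=[
    [[0.05, 0.4, 0, 0, 0, 0], [0, 0, -1.0, 0, 0, 0], [0, 0, 0, 0, 0, 0], [0, 0, 0, 0, 0, 0]],
  ],
)

```text
time: 23.48
tool_pos: [0.4958, 0.4472, 0.0607]
tool_rot: [0.704, 0.061, 0.705, -0.061]
contact_force: [-0.7, 0.8, -0.1]
gripper_width: 0.7
```

Run:
```python
from h import *
st()
c='wrist'; im,P=shot(c,'w20')
cv2.imwrite('pics/w20c.png',cv2.resize(im[180:330,180:400,::-1],None,fx=3.5,fy=3.5,interpolation=cv2.INTER_CUBIC))
```

```text
23.48 [0.4958 0.4472 0.0607] rpy quat [ 0.704  0.061  0.705 -0.061] F [-0.7  0.8 -0.1] g 0.7 j [ 0.62  0.27  1.62 -0.    1.26 -0.78]
toolx [-0. -0. -1.] tooly [ 0.172  0.985 -0.   ]
```

View pics/w20c.png

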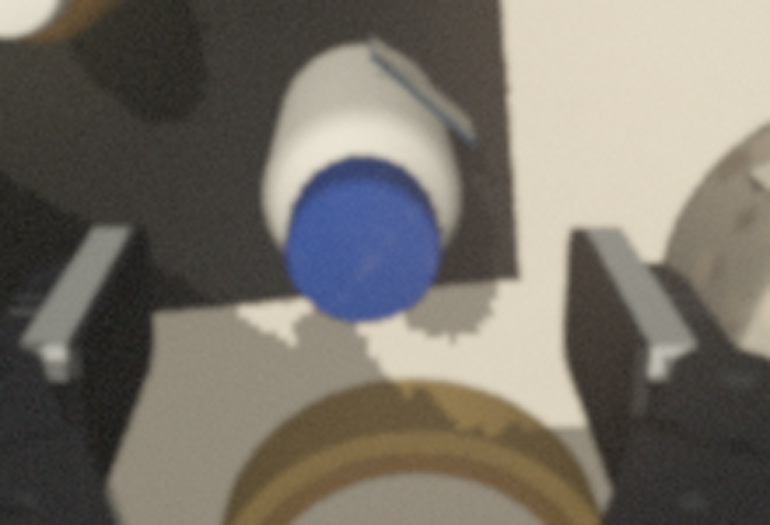

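Run:
```python
from h import *
P=pose('wrist');print(ray('wrist',P,283.7,248.6,.081)); st()
```

```text
[0.49458195 0.44866585 0.081     ]
23.53 [0.4959 0.4473 0.0609] rpy quat [ 0.704  0.061  0.705 -0.061] F [-0.3 -0.1  0.7] g 0.698 j [ 0.62  0.27  1.62 -0.    1.26 -0.78]
toolx [-0. -0. -1.] tooly [ 0.172  0.985 -0.   ]
```

Request:
send_rows(
  motion=[
    [[-0.1, 0.1, -2.0, 0, 0, 0], [0, 0, -2.0, 0, 0, 0], [0, 0, -1.5, 0, 0, 0], [0, 0, -0.6, 0, 0, 0], [0, 0, 0, 0, 0, 0], [0, 0, 0, 0, 0, 0]],
  ],
)

```text
time: 24.03
tool_pos: [0.4952, 0.4483, -0.0001]
tool_rot: [0.704, 0.061, 0.705, -0.061]
contact_force: [0.3, 0.4, -0.2]
gripper_width: 0.703
```

Request:
send_rows(
  motion=[
    [[0, 0, 0, 0, 0, 0], [0, 0, 0, 0, 0, 0], [0, 0, 0, 0, 0, 0], [0, 0, 0, 0, 0, 0], [0, 0, 0, 0, 0, 0], [0, 0, 0, 0, 0, 0]],
  ],
  fingers=1.0,
)

```text
time: 24.53
tool_pos: [0.4963, 0.449, 0.0018]
tool_rot: [0.705, 0.062, 0.704, -0.06]
contact_force: [-0.0, -0.4, 6.4]
gripper_width: 0.407
```

Request:
send_rows(
  motion=[
    [[0, 0, 1.0, 0, 0, 0], [0, 0, 2.0, 0, 0, 0], [0, 0, 2.0, 0, 0, 0], [0, 0, 0, 0, 0, 0], [0, 0, 0, 0, 0, 0]],
  ],
)

```text
time: 24.95
tool_pos: [0.4958, 0.4488, 0.0512]
tool_rot: [0.705, 0.062, 0.704, -0.06]
contact_force: [-0.4, 0.4, -0.3]
gripper_width: 0.403
```

Run:
```python
from h import *
st()
c='wrist'; im,P=shot(c,'w21'); lm('bottle_1_mid',c,P,2)
im,P=shot('scene','s21'); lm('bottle_1_mid','scene',P,3)
cv2.imwrite('pics/s21c.png',cv2.resize(im[140:250,100:260,::-1],None,fx=4.5,fy=4.5,interpolation=cv2.INTER_CUBIC))
```

```text
24.95 [0.4958 0.4488 0.0512] rpy quat [ 0.705  0.062  0.704 -0.06 ] F [-0.4  0.4 -0.3] g 0.403 j [ 0.62  0.28  1.62  0.    1.24 -0.77]
toolx [ 0.002  0.002 -1.   ] tooly [0.172 0.985 0.002]
bottle_1_mid wrist lm [0.4955 0.4486 0.0917] 0.74
bottle_1_mid scene lm [0.4353 0.2278 0.0372] 0.83
bottle_1_mid scene lm [0.5189 0.2364 0.0395] 0.74
bottle_1_mid scene lm [0.4918 0.4509 0.0851] 0.57
```

View pics/w21.png

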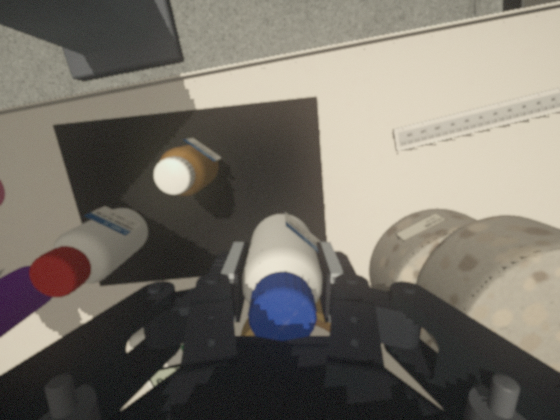

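View pics/s21c.png

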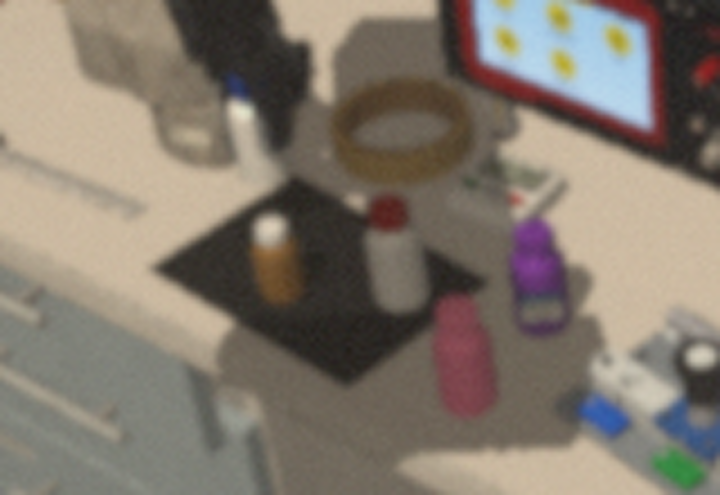

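Bottle held upright. Lift, carry over the look-alikes, stop above the nest.

Request:
send_rows(
  motion=[
    [[0, 0, 3.5, 0, 0, 0], [0, -1.0, 3.5, 0, 0, 0], [0.3, -3.0, 1.5, 0, 0, 0], [0.3, -3.7, 0, 0, 0, 0], [0.3, -3.7, 0, 0, 0, 0], [0.3, -3.7, 0, 0, 0, 0], [0.3, -3.7, 0, 0, 0, 0], [0.3, -3.7, 0, 0, 0, 0], [0.3, -3.7, 0, 0, 0, 0], [0.3, -3.7, 0, 0, 0, 0], [0.3, -3.7, 0, 0, 0, 0], [0.3, -3.0, 0, 0, 0, 0]],
  ],
)

```text
time: 26.15
tool_pos: [0.5241, 0.0798, 0.1336]
tool_rot: [0.704, 0.061, 0.705, -0.062]
contact_force: [0.4, 0.2, -1.1]
gripper_width: 0.41
```

Request:
send_rows(
  motion=[
    [[0.3, -2.1, 0, 0, 0, 0], [0, 0, 0, 0, 0, 0], [0, 0, 0, 0, 0, 0], [0, 0, 0, 0, 0, 0]],
  ],
)

```text
time: 26.48
tool_pos: [0.5275, 0.0617, 0.134]
tool_rot: [0.704, 0.061, 0.705, -0.061]
contact_force: [-0.5, 0.7, -0.6]
gripper_width: 0.41
```

Run:
```python
from h import *
st()
c='wrist'; im,P=shot(c,'w22')
for q in ['bottle_1_mid','knob_grip','nest','tag_green','sledge_pin']: lm(q,c,P,1)
im,P=shot('scene','s22')
for q in ['knob_grip','nest','bottle_1_mid']: lm(q,'scene',P,3)
```

```text
26.48 [0.5275 0.0617 0.134 ] rpy quat [ 0.704  0.061  0.705 -0.061] F [-0.5  0.7 -0.6] g 0.41 j [-0.02 -0.12  1.9   0.    1.36 -1.42]
toolx [-0.002  0.001 -1.   ] tooly [0.172 0.985 0.   ]
bottle_1_mid wrist lm [0.5201 0.2358 0.0392] 0.81
knob_grip wrist lm [0.4718 0.0691 0.0713] 0.88
nest wrist lm [0.5247 0.0585 0.0402] 0.73
tag_green wrist lm [0.4511 0.0732 0.0074] 0.59
sledge_pin wrist lm [0.4849 0.3238 0.0052] 0.45
knob_grip scene lm [ 4.715e-01 -3.904e-01 -2.000e-04] 0.71
knob_grip scene lm [ 0.7231 -0.1647 -0.0034] 0.65
knob_grip scene lm [0.4685 0.0694 0.0734] 0.42
nest scene lm [0.5291 0.058  0.0431] 0.97
nest scene lm [0.4708 0.072  0.0705] 0.34
bottle_1_mid scene lm [0.5174 0.2333 0.0397] 0.79
bottle_1_mid scene lm [0.434  0.228  0.0355] 0.68
bottle_1_mid scene lm [0.5287 0.0639 0.1698] 0.56
```

View pics/w22.png

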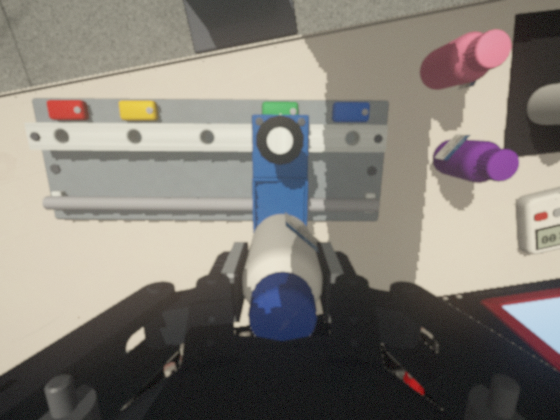

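Run:
```python
from h import *
c='wrist';P=pose(c);t=T()
k=ray(c,P,280,138,.087);print('knob cap',k,'nest est',k+.06*np.array([.983,-.18,0]))
for a in [(252.5,180),(307.5,180),(254,215),(307.5,215)]: print(np.round(ray(c,P,*a,.041),4))
im=cv2.imread('pics/w22.png');cv2.imwrite('pics/w22c.png',cv2.resize(im[90:290,200:370],None,fx=3.5,fy=3,interpolation=cv2.INTER_CUBIC))
n=np.array([.5285,.0583,.041]); d=n-t[:3,3]; print('along tooly',d@t[:3,1],'along x',d@t[:3,2])
```

```text
knob cap [0.47013742 0.07032623 0.087     ] nest est [0.52911742 0.05952623 0.087     ]
[0.5039 0.0387 0.041 ]
[0.5125 0.0879 0.041 ]
[0.5366 0.0336 0.041 ]
[0.5452 0.083  0.041 ]
along tooly -0.0031070819468795086 along x 0.0009579712501352978
```

View pics/w22c.png

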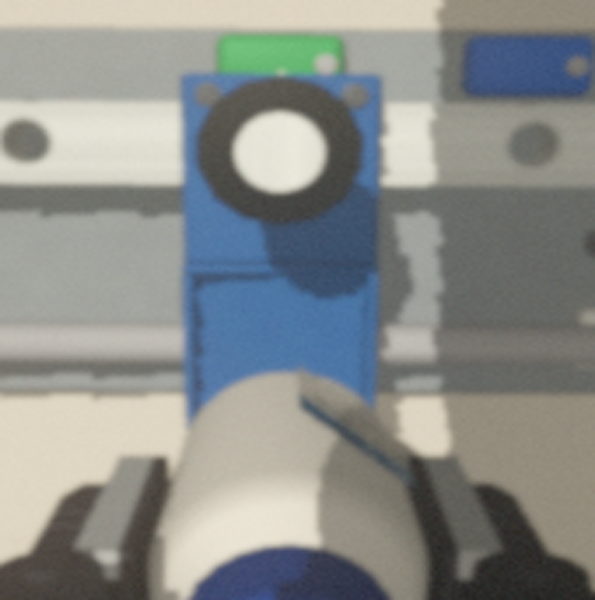

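Request:
send_rows(
  motion=[
    [[0.25, -0.25, 0, 0, 0, 0], [0, 0, -3.0, 0, 0, 0], [0, 0, -3.0, 0, 0, 0], [0, 0, -2.0, 0, 0, 0], [0, 0, 0, 0, 0, 0], [0, 0, 0, 0, 0, 0]],
  ],
)

```text
time: 27.48
tool_pos: [0.5297, 0.0586, 0.0539]
tool_rot: [0.703, 0.061, 0.705, -0.061]
contact_force: [0.8, -0.5, -0.1]
gripper_width: 0.404
```

Run:
```python
from h import *
st()
c='wrist'; im,P=shot(c,'w23')
for q in ['bottle_1_mid','knob_grip','nest']: lm(q,c,P,1)
im,P=shot('scene','s23')
for q in ['nest','bottle_1_mid']: lm(q,'scene',P,3)
cv2.imwrite('pics/s23c.png',cv2.resize(im[180:270,220:340,::-1],None,fx=6,fy=6,interpolation=cv2.INTER_CUBIC))
```

```text
27.48 [0.5297 0.0586 0.0539] rpy quat [ 0.703  0.061  0.705 -0.061] F [ 0.8 -0.5 -0.1] g 0.404 j [-0.03 -0.02  1.95 -0.    1.22 -1.43]
toolx [-0.003  0.    -1.   ] tooly [ 0.172  0.985 -0.   ]
bottle_1_mid wrist lm [0.532  0.0565 0.0924] 0.97
knob_grip wrist lm [0.4722 0.0698 0.0712] 0.75
nest scene lm [0.5253 0.0575 0.0427] 0.93
nest scene lm [ 0.4716 -0.3919  0.0023] 0.3
bottle_1_mid scene lm [0.5319 0.0604 0.0939] 0.79
bottle_1_mid scene lm [0.4344 0.2255 0.0403] 0.69
bottle_1_mid scene lm [0.5159 0.2377 0.0419] 0.65
```

View pics/w23.png

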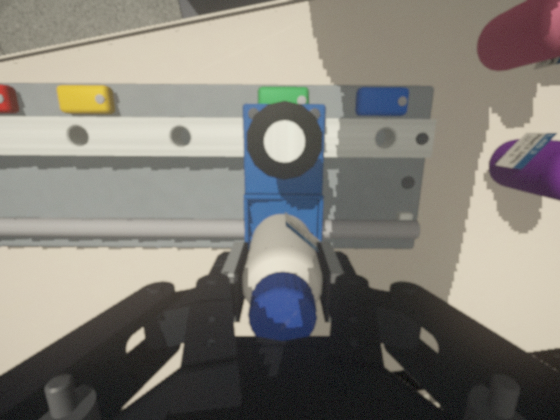

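View pics/s23c.png

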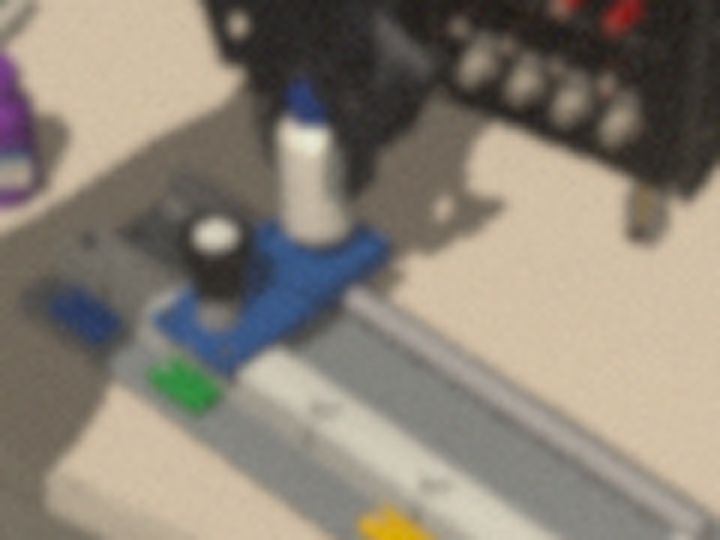

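Request:
send_rows(
  motion=[
    [[0, 0.1, -0.5, 0, 0, 0], [0, 0, -0.5, 0, 0, 0], [0, 0, -0.2, 0, 0, 0], [0, 0, 0, 0, 0, 0], [0, 0, 0, 0, 0, 0]],
  ],
)

```text
time: 28.25
tool_pos: [0.5302, 0.0598, 0.0424]
tool_rot: [0.704, 0.061, 0.705, -0.061]
contact_force: [0.2, 0.2, -0.9]
gripper_width: 0.404
```

Request:
send_rows(
  motion=[
    [[0, 0, -0.2, 0, 0, 0], [0, 0, -0.1, 0, 0, 0], [0, 0, 0, 0, 0, 0], [0, 0, 0, 0, 0, 0]],
  ],
)

```text
time: 28.58
tool_pos: [0.5306, 0.0597, 0.0399]
tool_rot: [0.704, 0.061, 0.704, -0.061]
contact_force: [0.3, -0.0, -0.4]
gripper_width: 0.41
```

Request:
send_rows(
  motion=[
    [[0, 0, -0.1, 0, 0, 0], [0, 0, -0.1, 0, 0, 0], [0, 0, 0, 0, 0, 0], [0, 0, 0, 0, 0, 0]],
  ],
)

```text
time: 28.92
tool_pos: [0.531, 0.0597, 0.0397]
tool_rot: [0.704, 0.061, 0.705, -0.061]
contact_force: [-4.8, -1.0, 8.5]
gripper_width: 0.406
```

Floor contact at the expected height. Release and retreat straight up.

Request:
send_rows(
  motion=[
    [[0, 0, 0.1, 0, 0, 0], [0, 0, 0, 0, 0, 0], [0, 0, 0, 0, 0, 0], [0, 0, 0, 0, 0, 0], [0, 0, 0, 0, 0, 0]],
  ],
  fingers=0.35,
)

```text
time: 29.33
tool_pos: [0.5304, 0.0597, 0.0386]
tool_rot: [0.704, 0.061, 0.705, -0.061]
contact_force: [-0.3, 0.1, -0.0]
gripper_width: 0.646
```

Request:
send_rows(
  motion=[
    [[0, 0, 1.5, 0, 0, 0], [0, 0, 3.0, 0, 0, 0], [0, 0, 3.5, 0, 0, 0], [0, 0, 3.5, 0, 0, 0], [-1.5, 0, 2.5, 0, 0, 0], [-3.0, 0, 0, 0, 0, 0], [-2.0, 0, 0, 0, 0, 0], [0, 0, 0, 0, 0, 0], [0, 0, 0, 0, 0, 0]],
  ],
)

```text
time: 30.08
tool_pos: [0.4652, 0.0598, 0.1788]
tool_rot: [0.705, 0.061, 0.704, -0.061]
contact_force: [0.2, -0.3, 0.2]
gripper_width: 0.651
```

Run:
```python
from h import *
st()
c='wrist'; im,P=shot(c,'w24')
for q in ['bottle_1_mid','knob_grip','nest','tag_green','sledge_pin']: lm(q,c,P,2)
im,P=shot('scene','s24')
for q in ['nest','bottle_1_mid','knob_grip','spanner_mid','tray_floor','bottle_2','bottle_3']: lm(q,'scene',P,3)
cv2.imwrite('pics/s24c.png',cv2.resize(im[150:350,150:470,::-1],None,fx=2.5,fy=2.5,interpolation=cv2.INTER_CUBIC))
```

```text
30.08 [0.4652 0.0598 0.1788] rpy quat [ 0.705  0.061  0.704 -0.061] F [ 0.2 -0.3  0.2] g 0.651 j [-0.03 -0.32  1.99 -0.    1.47 -1.43]
toolx [ 0.001 -0.    -1.   ] tooly [0.172 0.985 0.   ]
bottle_1_mid wrist lm [0.4366 0.2305 0.0392] 0.95
bottle_1_mid wrist lm [0.5314 0.0606 0.0825] 0.77
knob_grip wrist lm [0.4699 0.0711 0.0729] 0.66
nest wrist lm [0.5274 0.057  0.0365] 0.84
tag_green wrist lm [0.4473 0.072  0.007 ] 0.76
sledge_pin wrist lm [0.4711 0.0686 0.0453] 0.81
sledge_pin wrist lm [0.4835 0.326  0.0015] 0.71
nest scene lm [0.5271 0.057  0.0437] 0.7
nest scene lm [0.4651 0.0728 0.0393] 0.46
nest scene lm [0.4444 0.3992 0.0028] 0.36
bottle_1_mid scene lm [0.5179 0.2342 0.0397] 0.73
bottle_1_mid scene lm [0.5281 0.0612 0.0785] 0.65
bottle_1_mid scene lm [0.4326 0.2278 0.0372] 0.62
knob_grip scene lm [ 0.7216 -0.1656 -0.0019] 0.45
knob_grip scene lm [0.4689 0.0731 0.0695] 0.44
spanner_mid scene lm [ 0.4685 -0.3898  0.0073] 0.93
spanner_mid scene lm [0.5299 0.059  0.0424] 0.65
tray_floor scene lm [ 0.4721 -0.3873 -0.0008] 0.75
bottle_2 scene lm [0.4414 0.3998 0.004 ] 0.76
bottle_2 scene lm [ 0.4853  0.3285 -0.0012] 0.53
bottle_3 scene lm [0.4414 0.3998 0.004 ] 0.76
bottle_3 scene lm [ 0.4853  0.3285 -0.0012] 0.53
```

View pics/w24.png

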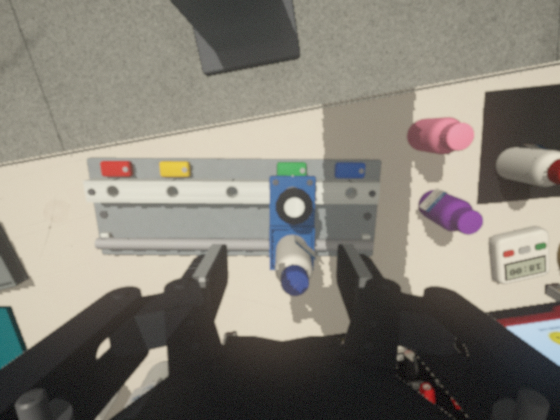

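View pics/s24c.png

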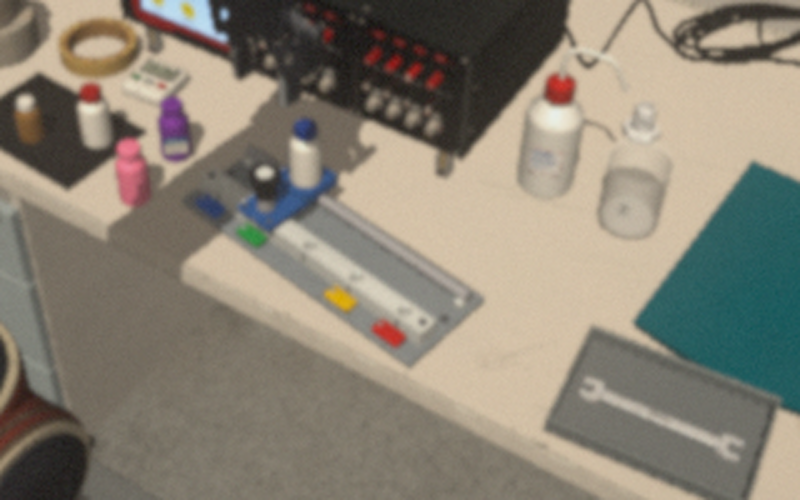

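Run:
```python
from plant import manip
print(manip.job_done())
```

```text
the job is handed in; nothing more can be done
None
```

The job is handed in, at about 30 s of the 72 s allowed; no verdict was reported. The spanner lies flat in the tray, the sledge is at the green tag with the plunger home, and the blue-capped bottle stands in the nest.

Last checks before handing in:
- **Spanner:** it measured (0.469, −0.390, z 0.007), against a tray centre of (0.472, −0.387).
- **Sledge and plunger:** the knob grip measured 70–73 mm above the bench, where 72 mm is fully down. When I lowered it, the height and the +7 N force matched the values from before I pulled it. The sledge plate is in line with the green tag.
- **Bottle:** its middle measured (0.530, 0.061, z about 0.080), within about 3–4 mm of the nest centre. It looks upright in both views.
- **Other things:** in the last pictures nothing else appears to have moved, though I re-measured only the red and tan bottles. The gripper is raised clear of everything.

**Disagreement with the given data:** the real fingertips sit about 27 mm behind the reported TCP. My first two tries to grip the spanner therefore closed above it, without moving it. I measured the offset from images and from contact with the tray floor, then allowed for it in every later grasp. The spanner was released about 14 mm above the tray floor and settled flat.

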